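Close the culture jars, load the shaker and start it

ROBOT

A 6-joint arm with a two-finger parallel gripper is mounted at the origin on the work surface. World frame = base frame: x ahead of the robot, y to its left, z up, the work surface at z = 0. Lengths are in mm, angles in rad, forces in N, time in s.
With the tool pointing down it reaches from about 350 to 875 mm from the base axis. Payload 4.2 kg.
Tool frame: the origin (TCP) lies at the very end of the fingers, on their centre line; the grasp point (between the pads) lies 19 mm behind it (arm.tcp_to_grasp is the x of the grasp point in the tool frame, in mm); x points along the fingers, z is the direction in which the jaws open and shut, and the axes are right-handed (so a half turn about x gives the same grasp; the last joint's range is limited). The gripper opens to 85 mm and grips with 20 to 120 N. Pads are 22 mm wide; open, the fingers measure 114 mm over their backs; the gripper's body (76 mm by 85 mm) begins 54 mm behind the grasp point. The pads swing forward as they close: fully open they stand 13 mm farther back than shut.
Start: joints at [-0.948, 0.385, 0.008, 0, -1.194, -0.259], TCP at [222.407, -584.067, 231.312] pointing down, gripper open.
Joint ranges: [-3.14, 3.14], [-1.21, 2.06], [-1.07, 1.41], [-3.16, 2.05], [-2.99, -0.16], [-3.1, 3.1]. Speed limits (rad/s): [2.79, 2.79, 3.14, 3.14, 3.14, 3.14].

INTERFACE

Orientations are given as a unit quaternion [x, y, z, w].
In Python, from bench import status, get_image, job, arm gives the robot as it stands.
- The arm moves only by the tool apply_moves, never from a script. Its argument "targets" is text: rows parted by semicolons, each of 5 numbers parted by spaces: the shift along the tool's x, y, z in mm, then the turn about the tool's x in degrees, then the gripper's target within -1 to 1 (shut at 1, half-way at 0, fully open at -1). In form: dx dy dz spin hand; .... A call has 1 to 10 rows; each row is the pose to reach, as a shift and turn from the pose commanded when the call began, along the tool's axes at that moment; what a row does not reach only later rows make up. A row lasts 1/12 s, in which the tool goes at most 41.7 mm and 7.16 degrees, less where a joint would pass 70% of its speed; a pose out of reach is approached as far as the arm can. A call with a gripper value outside its range is refused whole. The fingers move at their own pace and stop on an object; the grip force is fixed at half the most. Time passes only in rows, so rows that repeat a pose let the fingers close. It gives the time, the measured TCP pose, the force and the opening at its end, in the units of the state.
- status.read_state(): the state, without advancing time (a new reading comes with each control period).
- get_image(name): name is "side" or "top"; returns a dict with "img" (400x640x3 uint8, red, green, blue), "mtx" (3x3 intrinsics, pixels), "k1" (the pictures are not rectified: a ray, as slopes to the right and down, at radius r is drawn at 1 + k1 r^2 times it, then the intrinsics apply), "world_from_camera" (4x4, takes a point from camera to world coordinates). Camera axes: x right, y down, z forward; pixel columns grow to the right and rows downward; lengths in mm; the calibration is good to about 2 mm. A picture is of the moment at which its call begins. There is no depth.
- job.job_done(): hands the job in, once; it reports no verdict.
The state is a dict: "clock": time; "joints": joint angles; "joint_vel": joint speeds; "joint_efforts": joint torques, N m; "position": TCP position; "ee_rot": TCP orientation; "contact_force": force on the tool from outside, world axes, zero at the start; "wrist_torque": the same for the moment, N m; "gripper_width": finger opening in mm.
Only numpy, scipy, OpenCV 4.12 (cv2) and the standard library are available. Lean on these libraries where they do the work, as an engineer would, in place of code of your own. Each camera call takes 0.05 s, during which the arm holds its last target.

TASK

Get the shaker ready and start it: move the empty tube rack off its platform to stand in the white tray, and push the stopper of every squat glass culture jar fully home and stand all the jars upright on the shaker's platform, inside its rim. Only then press the shaker's black plunger right down to its stop, hold it there for one second and let it spring back up. The jars are fragile: never grip them or push on them with more than 50 N in all (15 N per finger is plenty), and leave the other things on the bench alone.

Things in the scene. Friction and masses are not known exactly. Their poses are not given: they have to be found in the camera images.
- shaker: orbital shaker, fixed to the bench: white case 236 (its x) by 226 (its y), with a dark rubber platform on top whose upper face is 50 above the bench. A rim 8 high stands round the platform (inside 202 along x by 194 along y). A grey pod 110 x 70, 60 high, stands against its -y side and carries the plunger. Origin at bench level under the platform's centre.
- platform (a point): centre of the upper face of the shaker's platform, axes as the shaker's
- plunger (a joint): travel of the start plunger, in m: 0 up, 0.014 fully down at its stop. It slides straight down against a spring, about 2 N at the top and 8 N at the stop, and springs back when let go.
- plunger_top (a point): centre of the flat top of the plunger's black mushroom head, 44 across; at rest 96 above the bench, and 143 from the platform's centre towards the shaker's -y. Moves with the plunger.
- tray: white enamel tray, fixed, 220 (its x) by 124 (its y), 22 high, walls 5, floor 5 thick; origin under its centre.
- tray_floor (a point): centre of the tray's inner floor, axes as the tray's
- rack: empty white test-tube rack, 150 long (x) by 44 wide (y) by 60 high, about 0.15 kg, with solid ends, base and top boards; starts standing on the shaker's platform. Origin at the centre of its underside.
- jar1: squat glass culture jar, 60 across, body 38 high, about 0.16 kg (3 or 4 jars are there). A grey rubber-sprung stopper cap, 40 across, tops it: cap top 64 above the jar's underside when open, 54 when home (the cap also gives 8, at 1.8 N per mm). Origin at the centre of the underside, z up. Fragile: fingers may press or grip it with at most 50 N in all (two pads of 15 N make 30 N).
- stopper1 (a joint): how far the stopper of jar1 is pushed in, in m: 0 fully raised (starts 0 to 0.003), 0.010 fully home. It slides with about 3 N of friction and stays where it is left.
- jar2: squat glass culture jar, 60 across, body 38 high, about 0.16 kg (3 or 4 jars are there). A grey rubber-sprung stopper cap, 40 across, tops it: cap top 64 above the jar's underside when open, 54 when home (the cap also gives 8, at 1.8 N per mm). Origin at the centre of the underside, z up. Fragile: fingers may press or grip it with at most 50 N in all (two pads of 15 N make 30 N).
- stopper2 (a joint): how far the stopper of jar2 is pushed in, in m: 0 fully raised (starts 0 to 0.003), 0.010 fully home. It slides with about 3 N of friction and stays where it is left.
- jar3: squat glass culture jar, 60 across, body 38 high, about 0.16 kg (3 or 4 jars are there). A grey rubber-sprung stopper cap, 40 across, tops it: cap top 64 above the jar's underside when open, 54 when home (the cap also gives 8, at 1.8 N per mm). Origin at the centre of the underside, z up. Fragile: fingers may press or grip it with at most 50 N in all (two pads of 15 N make 30 N).
- stopper3 (a joint): how far the stopper of jar3 is pushed in, in m: 0 fully raised (starts 0 to 0.003), 0.010 fully home. It slides with about 3 N of friction and stays where it is left.
- jar4: squat glass culture jar, 60 across, body 38 high, about 0.16 kg (3 or 4 jars are there). A grey rubber-sprung stopper cap, 40 across, tops it: cap top 64 above the jar's underside when open, 54 when home (the cap also gives 8, at 1.8 N per mm). Origin at the centre of the underside, z up. Fragile: fingers may press or grip it with at most 50 N in all (two pads of 15 N make 30 N).
- stopper4 (a joint): how far the stopper of jar4 is pushed in, in m: 0 fully raised (starts 0 to 0.003), 0.010 fully home. It slides with about 3 N of friction and stays where it is left.
- dishes: stack of three clear culture dishes, 88 across, 42 high; origin at the centre of its underside. Leave alone.
- bowl: small open steel bowl, 84 across, 38 high; origin under its centre. Leave alone.
- slidebox: flat grey plastic slide box, 80 x 60 x 30; origin under its centre. Leave alone.
- marker: black marker pen lying flat, 130 x 16 x 16; origin under its centre. Leave alone.

How it is judged (in metres and radians):
On the way, in this order (a step that is already met when the one before it is completed fails the run):
1. the rack stands in the tray, and every jar present stands closed on the platform (x of jar1 in the frame of platform between -0.085 and 0.085 m and y of jar1 in the frame of platform between -0.082 and 0.082 m and z of jar1 in the frame of platform between -0.005 and 0.005 m and angle between each of jar1, jar2, jar3, jar4, rack's own z axis and vertical below 0.12 rad and value of joint each of stopper1, stopper2, stopper3, stopper4 above 0.008 m and x of jar2 in the frame of platform between -0.085 and 0.085 m and y of jar2 in the frame of platform between -0.082 and 0.082 m and z of jar2 in the frame of platform between -0.005 and 0.005 m and x of jar3 in the frame of platform between -0.085 and 0.085 m and y of jar3 in the frame of platform between -0.082 and 0.082 m and z of jar3 in the frame of platform between -0.005 and 0.005 m and x of jar4 in the frame of platform between -0.085 and 0.085 m and y of jar4 in the frame of platform between -0.082 and 0.082 m and z of jar4 in the frame of platform between -0.005 and 0.005 m and x of rack in the frame of tray_floor between -0.08 and 0.08 m and y of rack in the frame of tray_floor between -0.05 and 0.05 m and z of rack in the frame of tray_floor below 0.005 m), for 0.2 s.
2. the plunger is pressed to its stop and held about one second (value of joint plunger above 0.0122 m), for 0.8 s.
At the end, for the whole second after the job is handed in: Every jar present stands upright (within 0.12 rad) on the platform inside the rim, its underside within 5 mm of the platform's face, its stopper pushed in more than 8 of 10 mm; the rack stands upright on the tray's floor; the plunger is back up (within 2 mm); all at rest (all of step 1 and value of joint plunger below 0.002 m and linear speed of each of jar1, jar2, jar3, jar4, rack below 0.02 m/s); the robot touches nothing.
It fails at once if the fingers bear on a jar or its stopper with more than 50 N in all (contact force between the fingers and jar1 above 50 N or contact force between the fingers and jar2 above 50 N or contact force between the fingers and jar3 above 50 N or contact force between the fingers and jar4 above 50 N).
It fails at once if a bystander is pushed more than 5 cm away (distance of any of dishes, bowl, slidebox, marker from where it was at the start of the episode above 0.05 m).
Of jar1, jar2, jar3, jar4 only 3 to 4 are there at a start; the rules pass over those that are not, and their reading is None.
At some moment in a run one of jar1, jar2, jar3, jar4 may be knocked a few centimetres aside while the robot is not near it.
It also fails if it takes over 210 s, if anything falls off the work surface, if the arm or the gripper's body presses on something with over 40 N, if the wrist force passes 120 N, or if a joint passes its speed limit or range.

## Working session

There is one attempt and no reset: what is moved stays moved. The work goes in short steps, Python scripts to look and compute and a tool call to move; the robot and the scene stay as the last step left them, time stands still between calls to the robot, and variables do not carry over. Pictures are saved under pics/ and viewed, and the job is handed in when it is done.

Besides the shell and the picture viewer there is one more tool, called after "Call:" as a command line: name --argument value ..., lists and objects as JSON in quotes. apply_moves: Moves the arm, as the interface text tells. Its arguments: {"type":"object","properties":{"targets":{"type":"string"}},"required":["targets"]}

```bash
ls; mkdir -p pics; cat > h.py <<'E'
import numpy as np, cv2
from bench import status, get_image, job, arm
def snap(n,f):
    d=get_image(n); cv2.imwrite('pics/'+f,cv2.cvtColor(d['img'],cv2.COLOR_RGB2BGR)); return d
def ray(d,u,v):
    K=np.array(d['mtx']);k=d['k1'];T=np.array(d['world_from_camera'])
    p=cv2.undistortPoints(np.array([[[u,v]]],float),K,np.array([k,0,0,0.]))[0,0]
    return T[:3,3],T[:3,:3]@np.array([p[0],p[1],1])
def onz(d,u,v,z):
    o,r=ray(d,u,v); return o+r*(z-o[2])/r[2]
def proj(d,P):
    T=np.linalg.inv(np.array(d['world_from_camera']))
    q=T[:3,:3]@np.array(P,float)+T[:3,3]
    return cv2.projectPoints(q.reshape(1,1,3),np.zeros(3),np.zeros(3),np.array(d['mtx']),np.array([d['k1'],0,0,0.]))[0].ravel()
E
python3 - <<'E'
from h import *
np.set_printoptions(precision=3,suppress=True)
a=snap('top','t0.png');b=snap('side','s0.png')
for d in(a,b):print(d['mtx'],d['k1'],d['world_from_camera'])
print(status.read_state(),arm.tcp_to_grasp)
E
```

```text
pics
[[375.619   0.    321.51 ]
 [  0.    375.619 193.925]
 [  0.      0.      1.   ]] -0.04998866564365996 [[   0.      -0.981    0.194  231.126]
 [  -1.      -0.      -0.001   -1.373]
 [   0.001   -0.194   -0.981 1230.395]
 [   0.       0.       0.       1.   ]]
[[438.614   0.    316.113]
 [  0.    438.614 197.235]
 [  0.      0.      1.   ]] 0.021849318721797142 [[  -0.995   -0.067    0.067  371.07 ]
 [  -0.095    0.751   -0.653  810.63 ]
 [  -0.006   -0.657   -0.754 1031.304]
 [   0.       0.       0.       1.   ]]
{'clock': 0.1, 'joints': array([-0.948,  0.385,  0.007, -0.   , -1.194, -0.259]), 'joint_vel': array([-0.001,  0.   ,  0.002,  0.001, -0.001,  0.   ]), 'joint_efforts': array([ -0.001, -39.332,  18.893,   4.198,  -0.003,   0.   ]), 'position': array([ 222.188, -583.602,  230.327]), 'ee_rot': array([-0.582,  0.401,  0.583,  0.402]), 'contact_force': array([ 0.089,  0.125, -0.363]), 'wrist_torque': array([-0.007, -0.046,  0.02 ]), 'gripper_width': 85.24657453776766} -18.700000000000003
```

View pics/t0.png

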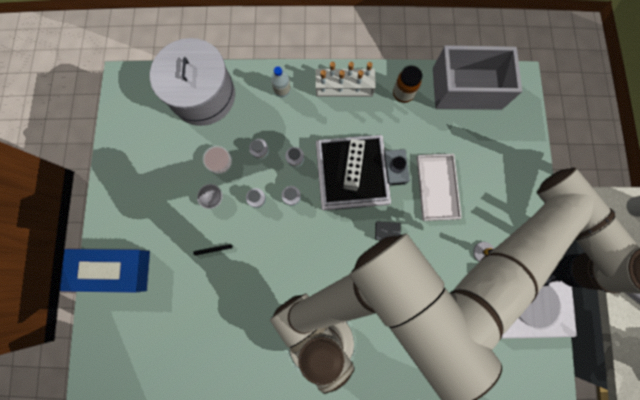

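View pics/s0.png

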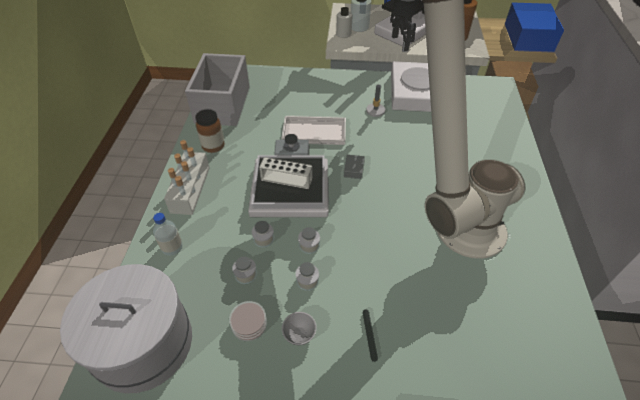

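```bash
python3 - <<'E'
import cv2
a=cv2.imread('pics/t0.png')[120:260,180:480];cv2.imwrite('pics/t0z.png',cv2.resize(a,(800,373),interpolation=cv2.INTER_CUBIC))
a=cv2.imread('pics/s0.png')[100:350,210:390];cv2.imwrite('pics/s0z.png',cv2.resize(a,(432,600),interpolation=cv2.INTER_CUBIC))
E
```

```text
(no output)
```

View pics/t0z.png

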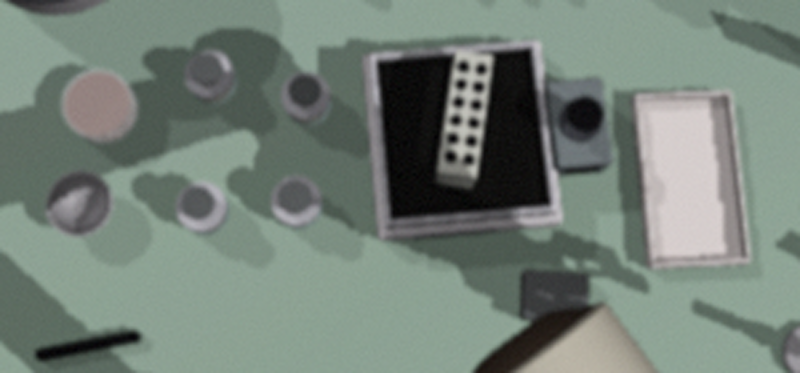

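View pics/s0z.png

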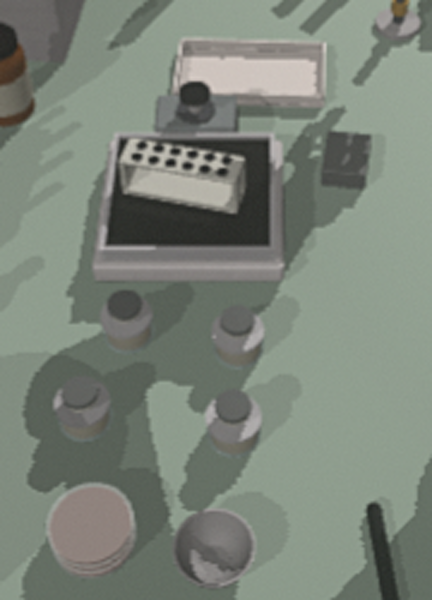

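```bash
cat >> h.py <<'E'
def tri(d1,p1,d2,p2):
    o1,r1=ray(d1,*p1);o2,r2=ray(d2,*p2);r1=r1/np.linalg.norm(r1);r2=r2/np.linalg.norm(r2)
    s=np.linalg.lstsq(np.c_[r1,-r2],o2-o1,rcond=None)[0]
    a=o1+r1*s[0];b=o2+r2*s[1];return (a+b)/2,np.linalg.norm(a-b)
def frame(c):  # corners ordered
    pass
E
python3 - <<'E'
from h import *
np.set_printoptions(precision=1,suppress=True)
a=get_image('top');b=get_image('side')
Z=lambda u,v:(u/2.6667+180-.3,v/2.6667+120-.3); S=lambda u,v:(u/2.4+210-.3,v/2.4+100-.3)
for n,p,q in [('A',(208,69),(80,390)),('B',(303,91),(125,303)),('C',(198,203),(234,405)),('D',(298,194),(238,319))]:
    print(n,*tri(a,Z(*p),b,S(*q)),onz(a,*Z(*p),63),onz(b,*S(*q),63))
print('plung',*tri(a,Z(582,115),b,S(194,91)),onz(a,*Z(582,115),96),onz(b,*S(194,91),96))
# platform black mask
hs=cv2.cvtColor(a['img'],cv2.COLOR_RGB2HSV)
m=(a['img'].max(2)<40).astype(np.uint8); m[:, :300]=0;m[:,405:]=0;m[:130]=0;m[212:]=0
m=cv2.morphologyEx(m,cv2.MORPH_OPEN,np.ones((3,3)))
cs=cv2.findContours(m,0,1)[0]
for c in cs:
    if cv2.contourArea(c)>50: print(cv2.contourArea(c),cv2.minAreaRect(c),cv2.boundingRect(c))
# rough corners
for n,pts,z in [('case rim out z58',[(366,55),(540,42),(560,213),(382,228)],58),('tray rim',[(636,95),(731,92),(748,263),(652,266)],22),('rack top',[(455,52),(494,55),(478,180),(437,177)],110)]:
    P=np.array([onz(a,*Z(*p),z) for p in pts]); print(n,P[:,:2].tolist() and P[:,:2].round(0).tolist(),P.mean(0),np.linalg.norm(P-np.roll(P,-1,0),axis=1))
for n,pts,z in [('rack top side',[(129,137),(246,158),(238,180),(122,160)],110),('tray side',[(180,38),(326,41),(326,102),(176,96)],22),('rim side',[(113,134),(280,133),(285,262),(97,264)],58)]:
    P=np.array([onz(b,*S(*p),z) for p in pts]); print(n,P[:,:2].round(0).tolist(),P.mean(0),np.linalg.norm(P-np.roll(P,-1,0),axis=1))
E
```

```text
A [625.6 206.9  56.1] 2.097552396209541 [622.2 205.7  63. ] [624.9 210.9  63. ]
B [596.1  89.2  61.3] 2.905536371598956 [594.1  89.1  63. ] [597.2  90.   63. ]
C [456.8 212.5  59.3] 1.1728524509194334 [455.5 211.9  63. ] [457.  214.6  63. ]
D [467.   94.   53.8] 2.6033507880524946 [466.4  93.1  63. ] [464.8 101.1  63. ]
plung [ 557.  -242.    97.7] 5.272024445623779 [ 554.8 -242.    96. ] [ 560.  -245.1   96. ]
108.0 ((398.0, 162.5), (11.0, 12.0), 90.0) (392, 157, 13, 12)
2367.0 ((353.20587158203125, 169.67645263671875), (58.44273376464844, 58.7495231628418), 85.60128784179688) (322, 140, 63, 61)
case rim out z58 [[642.0, 13.0], [659.0, -202.0], [444.0, -219.0], [426.0, -7.0]] [ 542.9 -103.7   58. ] [215.4 215.2 212.9 216.3]
tray rim [[602.0, -327.0], [607.0, -449.0], [389.0, -455.0], [385.0, -336.0]] [ 495.8 -391.6   22. ] [121.5 217.8 118.7 217. ]
rack top [[627.0, -92.0], [624.0, -138.0], [473.0, -116.0], [477.0, -70.0]] [ 550.4 -104.2  110. ] [ 46.  151.9  47.1 152.2]
rack top side [[627.0, -135.0], [476.0, -111.0], [482.0, -73.0], [629.0, -94.0]] [ 553.8 -103.3  110. ] [152.9  38.9 148.2  41.4]
tray side [[612.0, -447.0], [391.0, -459.0], [384.0, -322.0], [599.0, -316.0]] [ 496.7 -385.6   22. ] [221.3 137.2 215.2 131.7]
rim side [[664.0, -193.0], [442.0, -214.0], [418.0, 8.0], [642.0, 31.0]] [541.6 -91.8  58. ] [223.4 223.7 225.2 225.1]
```

```bash
cat >> h.py <<'E'
from scipy.spatial.transform import Rotation as R
def go(x,y,z,yaw=None,s=None):
    """print dx dy dz spin to reach TCP xyz (world), jaw direction yaw deg (mod 180) in world"""
    s=s or status.read_state(); M=R.from_quat(s['ee_rot']).as_matrix()
    d=M.T@(np.array([x,y,z],float)-s['position'])
    zy=np.degrees(np.arctan2(M[1,2],M[0,2])); sp=0
    if yaw is not None:
        dw=(yaw-zy+90)%180-90   # world yaw change; tool x is down -> spin negative
        sp=-dw
    print('pos',s['position'].round(1),'jawyaw %.1f'%zy,'-> d',d.round(1),'spin %.1f'%sp,'n>=%.1f'%max(np.linalg.norm(d)/41.7,abs(sp)/7.16),'F',np.round(s['contact_force'],1),'w %.1f'%s['gripper_width'],'t %.1f'%s['clock'], 'j6 %.2f'%s['joints'][5])
E
python3 - <<'E'
from h import *
np.set_printoptions(precision=1,suppress=True)
s=status.read_state();print(R.from_quat(s['ee_rot']).as_matrix())
a=get_image('top')
m=(a['img'].max(2)<45).astype(np.uint8); m[:, :300]=0;m[:,388:]=0;m[:130]=0;m[212:]=0
m=cv2.morphologyEx(m,cv2.MORPH_OPEN,np.ones((3,3)))
c=max(cv2.findContours(m,0,1)[0],key=cv2.contourArea);h=cv2.convexHull(c)[:,0]
P=np.array([onz(a,*p,50)[:2] for p in h],np.float32);print('platform',cv2.minAreaRect(P))
hs=a['img'].astype(int);m=((hs.min(2)>150)).astype(np.uint8);m[:,:415]=0;m[:,462:]=0;m[:150]=0;m[222:]=0
c=max(cv2.findContours(m,0,1)[0],key=cv2.contourArea);P=np.array([onz(a,*p,5)[:2] for p in c[:,0]],np.float32);print('tray',cv2.minAreaRect(P))
m=((hs.min(2)>110)).astype(np.uint8);m[:,:340]=0;m[:,368:]=0;m[:139]=0;m[192:]=0;m=cv2.morphologyEx(m,cv2.MORPH_CLOSE,np.ones((5,5)))
c=max(cv2.findContours(m,0,1)[0],key=cv2.contourArea);P=np.array([onz(a,*p,110)[:2] for p in c[:,0]],np.float32);print('rack',cv2.minAreaRect(P))
go(496,-364,150,87)
E
```

```text
[[-0.  -0.9 -0.4]
 [ 0.  -0.4  0.9]
 [-1.   0.   0. ]]
platform ((546.1317138671875, -104.00102233886719), (196.8494415283203, 188.95068359375), 4.839804649353027)
tray ((501.1782531738281, -398.6309509277344), (226.53160095214844, 127.91593933105469), 2.2703135013580322)
rack ((553.1185913085938, -104.55432891845703), (56.66950225830078, 151.61395263671875), 87.92970275878906)
pos [ 222.3 -583.8  230.8] jawyaw 110.8 -> d [  80.9 -334.   108. ] spin 23.8 n>=8.6 F [-0.7 -0.9 -0.4] w 85.7 t 0.2 j6 -0.26
```

Call:
apply_moves --targets "81 -334 108 24 -1;81 -334 108 24 -1;81 -334 108 24 -1;81 -334 108 24 -1;81 -334 108 24 -1;81 -334 108 24 -1;81 -334 108 24 -1;81 -334 108 24 -1;81 -334 108 24 -1;81 -334 108 24 -1"

```text
clock: 1.08
position: [499.7, -360.4, 148.2]
ee_rot: [-0.487, 0.512, 0.488, 0.512]
contact_force: [-1.0, -0.2, 1.4]
gripper_width: 85.3
```

```bash
python3 - <<'E'
from h import *
go(496,-364,5,92)
snap('top','t1.png');snap('side','s1.png')
a=cv2.imread('pics/s1.png')[60:310,180:400];cv2.imwrite('pics/s1z.png',cv2.resize(a,(528,600),interpolation=cv2.INTER_CUBIC))
E
```

```text
pos [ 499.7 -360.4  148.2] jawyaw 87.2 -> d [143.2   3.3  -4. ] spin -4.8 n>=3.4 F [-1.  -0.2  1.4] w 85.3 t 1.1 j6 -1.26
```

Call:
apply_moves --targets "60 3 -4 -5 -0.5;60 3 -4 -5 -0.5;60 3 -4 -5 -0.5;60 3 -4 -5 -0.5;60 3 -4 -5 -0.5;60 3 -4 -5 -0.5;60 3 -4 -5 -0.5"

```text
clock: 1.77
position: [493.7, -368.8, 92.3]
ee_rot: [0.509, -0.492, -0.507, -0.492]
contact_force: [-0.3, -0.9, -0.7]
gripper_width: 64.1
```

```bash
python3 - <<'E'
from h import *
go(496,-364,5,92)
snap('top','t1.png');snap('side','s1.png')
a=cv2.imread('pics/s1.png')[60:310,180:400];cv2.imwrite('pics/s1z.png',cv2.resize(a,(528,600),interpolation=cv2.INTER_CUBIC))
E
```

```text
pos [ 493.7 -368.8   92.3] jawyaw 91.8 -> d [87.3 -2.1  4.9] spin -0.2 n>=2.1 F [-0.3 -0.9 -0.7] w 64.1 t 1.8 j6 -1.16
```

View pics/s1z.png

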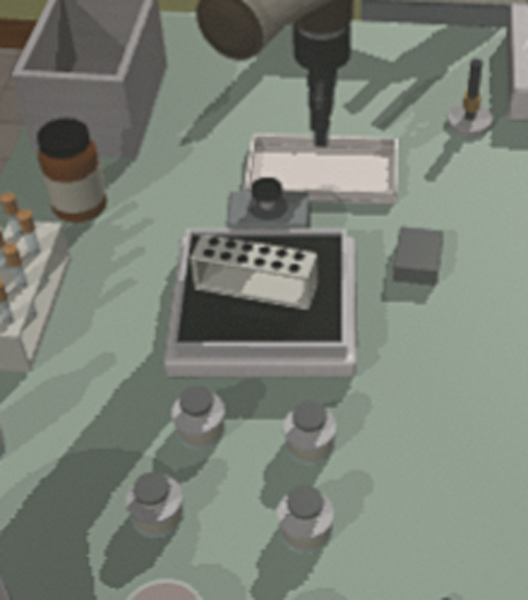

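View pics/t1.png

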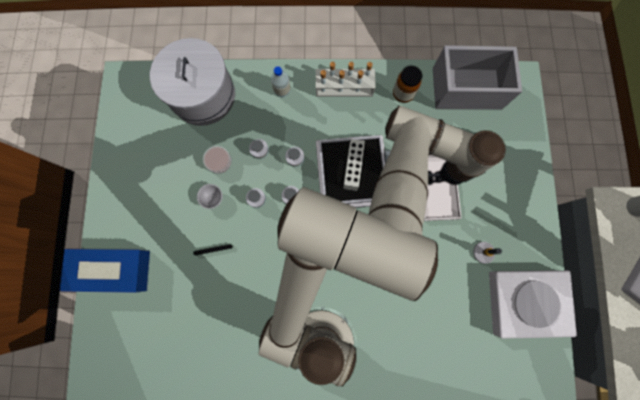

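Call:
apply_moves --targets "30 -2 5 0 -1;60 -2 5 0 -1;80 -2 5 0 -1;90 -2 5 0 -1;93 -2 5 0 -1;93 -2 5 0 -1;93 -2 5 0 -1;93 -2 5 0 -1;93 -2 5 0 -1"

```text
clock: 2.62
position: [495.7, -363.5, -1.2]
ee_rot: [0.509, -0.492, -0.507, -0.492]
contact_force: [-0.3, -0.0, 0.5]
gripper_width: 85.6
```

```bash
python3 - <<'E'
from h import *
go(496,-364,5,92)
E
```

```text
pos [ 495.7 -363.5   -1.2] jawyaw 91.8 -> d [-6.2 -0.3 -0.5] spin -0.2 n>=0.1 F [-0.3 -0.   0.5] w 85.6 t 2.6 j6 -1.17
```

Now close in steps with one finger against the outside of the tray wall.

Call:
apply_moves --targets "0 0 0 0 -0.7;0 0 0 0 -0.7;0 0 0 0 -0.7"

```text
clock: 2.87
position: [494.9, -363.1, -2.2]
ee_rot: [0.508, -0.492, -0.508, -0.492]
contact_force: [0.3, -0.4, -0.3]
gripper_width: 72.8
```

Call:
apply_moves --targets "0 0 0 0 -0.65;0 0 0 0 -0.65;0 0 0 0 -0.65"

```text
clock: 3.12
position: [494.7, -363.1, -2.7]
ee_rot: [-0.508, 0.492, 0.508, 0.492]
contact_force: [0.2, 0.8, 0.8]
gripper_width: 70.2
```

Call:
apply_moves --targets "0 0 0 0 -0.6;0 0 0 0 -0.6;0 0 0 0 -0.6"

```text
clock: 3.37
position: [494.9, -363.1, -2.2]
ee_rot: [0.508, -0.492, -0.508, -0.492]
contact_force: [-1.6, 1.9, 4.7]
gripper_width: 68.1
```

Call:
apply_moves --targets "0 0 0 0 -0.55;0 0 0 0 -0.55;0 0 0 0 -0.55"

```text
clock: 3.62
position: [494.8, -362.2, -1.6]
ee_rot: [-0.508, 0.492, 0.508, 0.492]
contact_force: [-1.1, 6.6, 8.7]
gripper_width: 66.3
```

Call:
apply_moves --targets "-7 0 0 0 -0.6;-7 0 0 0 -0.6;-7 0 0 0 -0.6;-7 0 0 0 -0.6"

```text
clock: 3.95
position: [494.8, -363.0, 4.1]
ee_rot: [-0.508, 0.492, 0.508, 0.492]
contact_force: [-0.3, 1.8, 1.5]
gripper_width: 68.0
```

Call:
apply_moves --targets "0 0 0 0 -0.55;0 0 0 0 -0.55;0 0 0 0 -0.55;0 0 0 0 -0.55"

```text
clock: 4.28
position: [494.5, -362.0, 4.1]
ee_rot: [-0.507, 0.492, 0.509, 0.492]
contact_force: [0.0, 4.8, 3.9]
gripper_width: 66.5
```

Call:
apply_moves --targets "0 0 0 0 -0.5;0 0 0 0 -0.5;0 0 0 0 -0.5;0 0 0 0 -0.5"

```text
clock: 4.62
position: [494.2, -361.0, 4.1]
ee_rot: [-0.507, 0.492, 0.509, 0.492]
contact_force: [-0.6, 8.9, 5.3]
gripper_width: 63.9
```

Call:
apply_moves --targets "0 0 0 0 -0.45;0 0 0 0 -0.45;0 0 0 0 -0.45;0 0 0 0 -0.45"

```text
clock: 4.95
position: [494.0, -360.1, 4.1]
ee_rot: [-0.506, 0.492, 0.51, 0.492]
contact_force: [-0.5, 12.7, 7.8]
gripper_width: 62.0
```

Call:
apply_moves --targets "-5 0 0 0 -0.4;-5 0 0 0 -0.35;-5 0 0 0 -0.3;-5 0 0 0 -0.3;-5 0 0 0 -0.3;-5 0 0 0 -0.3"

```text
clock: 5.45
position: [492.6, -357.2, 7.9]
ee_rot: [-0.504, 0.492, 0.511, 0.493]
contact_force: [0.3, 21.7, 5.9]
gripper_width: 56.0
```

Call:
apply_moves --targets "0 0 0 0 -0.25;0 0 0 0 -0.2;0 0 0 0 -0.2;0 0 0 0 -0.2;0 0 0 0 -0.2"

```text
clock: 5.87
position: [492.6, -355.2, 8.7]
ee_rot: [-0.503, 0.491, 0.512, 0.493]
contact_force: [1.5, 30.2, 13.6]
gripper_width: 51.7
```

Call:
apply_moves --targets "0 0 0 0 -0.15;0 0 0 0 -0.1;0 0 0 0 -0.1;0 0 0 0 -0.1;0 0 0 0 -0.1"

```text
clock: 6.28
position: [492.5, -353.3, 9.3]
ee_rot: [-0.502, 0.491, 0.513, 0.493]
contact_force: [0.3, 38.4, 20.8]
gripper_width: 47.0
```

```bash
cat >> h.py <<'E'
def avg(n=20):
    w=[];f=[]
    for i in range(n):
        get_image('side');s=status.read_state();w.append(s['gripper_width']);f.append(s['contact_force'])
    print('w %.3f +- %.3f'%(np.mean(w),np.std(w)/n**.5),'F',np.mean(f,0).round(2),'t %.1f'%s['clock'])
E
python3 - <<'E'
from h import *
avg()
E
```

```text
w 47.429 +- 0.042 F [ 0.54 38.24 19.87] t 7.3
```

Call:
apply_moves --targets "0 0 0 0 -0.15;0 0 0 0 -0.3;0 0 0 0 -0.5;0 0 0 0 -0.7;0 0 0 0 -1;0 0 0 0 -1;-40 0 0 0 -1;-80 0 0 0 -0.1;-80 0 0 0 -0.1;-80 0 0 0 -0.1"

```text
clock: 8.12
position: [496.4, -364.6, 92.4]
ee_rot: [0.51, -0.491, -0.505, -0.493]
contact_force: [-0.8, -0.4, -0.7]
gripper_width: 51.7
```

Call:
apply_moves --targets "0 0 0 0 -0.1;0 0 0 0 -0.1"

```text
clock: 8.28
position: [493.7, -363.0, 88.1]
ee_rot: [-0.507, 0.492, 0.509, 0.492]
contact_force: [0.3, 0.8, -0.4]
gripper_width: 47.1
```

```bash
python3 - <<'E'
from h import *
avg()
E
```

```text
w 46.960 +- 0.031 F [-0.12  0.06 -0.05] t 9.3
```

Call:
apply_moves --targets "0 0 0 0 -0.41;0 0 0 0 -0.41;0 0 0 0 -0.41;0 0 0 0 -0.41"

```text
clock: 9.62
position: [494.7, -363.1, 89.3]
ee_rot: [-0.508, 0.492, 0.508, 0.492]
contact_force: [0.7, 0.5, 0.3]
gripper_width: 60.4
```

```bash
python3 - <<'E'
from h import *
avg()
go(550,-104,200,82)
E
```

```text
w 60.264 +- 0.038 F [-0.05  0.09  0.04] t 10.6
pos [ 494.7 -363.1   89.3] jawyaw 91.8 -> d [-110.7  -63.6  257.1] spin 9.8 n>=6.9 F [-0.   0.   0.2] w 60.2 t 10.6 j6 -1.17
```

Call:
apply_moves --targets "-40 0 0 0 -1;-80 -10 60 9 -1;-110 -30 120 9 -1;-110 -62 258 10 -1;-110 -62 258 10 -1;-110 -62 258 10 -1;-110 -62 258 10 -1;-110 -62 258 10 -1;-110 -62 258 10 -1;-110 -62 258 10 -1"

```text
clock: 11.45
position: [548.8, -101.6, 199.7]
ee_rot: [-0.464, 0.533, 0.464, 0.534]
contact_force: [-0.7, 0.2, -0.1]
gripper_width: 85.5
```

Call:
apply_moves --targets "0 0 0 0 -1;0 0 0 0 -1;0 0 0 0 -1"

```text
clock: 11.7
position: [548.0, -104.3, 199.0]
ee_rot: [-0.463, 0.535, 0.463, 0.534]
contact_force: [-0.7, 0.4, -0.7]
gripper_width: 85.7
```

```bash
python3 - <<'E'
from h import *
go(552,-104,84,81.5)
E
```

```text
pos [ 548.  -104.3  199. ] jawyaw 81.7 -> d [115.   -4.    0.9] spin 0.2 n>=2.8 F [-0.7  0.4 -0.7] w 85.7 t 11.7 j6 -1.82
```

Call:
apply_moves --targets "30 -4 1 0 -1;60 -4 1 0 -1;90 -4 1 0 -1;110 -4 1 0 -1;115 -4 1 0 -1;115 -4 1 0 -1;115 -4 1 0 -1"

```text
clock: 12.28
position: [553.3, -103.5, 85.1]
ee_rot: [-0.463, 0.534, 0.463, 0.535]
contact_force: [-0.3, 0.5, 1.1]
gripper_width: 85.7
```

Call:
apply_moves --targets "0 0 0 0 -0.6;0 0 0 0 -0.3;0 0 0 0 0;0 0 0 0 0.1;0 0 0 0 0.1;0 0 0 0 0.1;0 0 0 0 0.1"

```text
clock: 12.87
position: [553.4, -102.6, 85.8]
ee_rot: [-0.464, 0.534, 0.463, 0.535]
contact_force: [-1.2, 0.8, 5.7]
gripper_width: 42.5
```

```bash
python3 - <<'E'
from h import *
go(552,-104,84,81.5)
snap('side','s2.png')
a=cv2.imread('pics/s2.png')[100:300,210:390];cv2.imwrite('pics/s2z.png',cv2.resize(a,(540,600),interpolation=cv2.INTER_CUBIC))
E
```

```text
pos [ 553.4 -102.6   85.8] jawyaw 81.9 -> d [ 1.8  1.2 -1.5] spin 0.4 n>=0.1 F [-1.2  0.8  5.7] w 42.5 t 12.9 j6 -1.82
```

View pics/s2z.png

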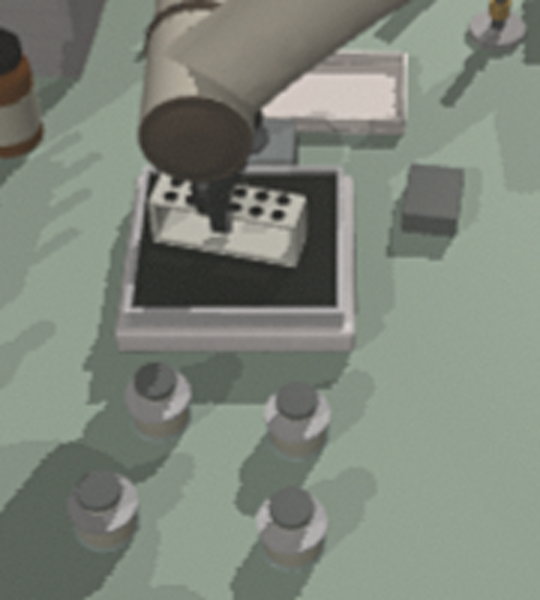

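Call:
apply_moves --targets "-20 0 0 0 0.1;-45 0 0 0 0.1;-70 0 0 0 0.1;-70 0 0 0 0.1;-70 0 0 0 0.1"

```text
clock: 13.33
position: [553.0, -102.6, 155.4]
ee_rot: [-0.464, 0.533, 0.463, 0.535]
contact_force: [-0.6, 0.4, -1.1]
gripper_width: 42.3
```

```bash
python3 - <<'E'
from h import *
go(496,-391,155,92.4)
E
```

```text
pos [ 553.  -102.6  155.4] jawyaw 81.8 -> d [   0.    15.4 -293.6] spin -10.6 n>=7.1 F [-0.6  0.4 -1.1] w 42.3 t 13.3 j6 -1.82
```

Call:
apply_moves --targets "0 2 -30 0 0.1;0 4 -60 -3 0.1;0 6 -95 -6 0.1;0 7 -130 -10 0.1;0 9 -165 -10 0.1;0 11 -200 -10 0.1;0 13 -235 -10.5 0.1;0 15 -270 -10.5 0.1;0 15 -290 -10.5 0.1;0 15 -294 -10.5 0.1"

```text
clock: 14.17
position: [493.8, -394.3, 151.6]
ee_rot: [-0.508, 0.491, 0.51, 0.49]
contact_force: [0.3, 1.3, -1.3]
gripper_width: 42.8
```

Call:
apply_moves --targets "0 0 0 0 0.1;0 0 0 0 0.1;0 0 0 0 0.1"

```text
clock: 14.42
position: [495.8, -390.4, 153.5]
ee_rot: [-0.51, 0.489, 0.511, 0.489]
contact_force: [-0.0, 0.3, -1.0]
gripper_width: 42.5
```

```bash
python3 - <<'E'
from h import *
go(496,-391,42,92.4)
snap('side','s3.png')
a=cv2.imread('pics/s3.png')[60:260,210:390];cv2.imwrite('pics/s3z.png',cv2.resize(a,(540,600),interpolation=cv2.INTER_CUBIC))
E
```

```text
pos [ 495.8 -390.4  153.5] jawyaw 92.4 -> d [111.5  -0.3  -0.8] spin 0.0 n>=2.7 F [-0.   0.3 -1. ] w 42.5 t 14.4 j6 -1.12
```

View pics/s3z.png

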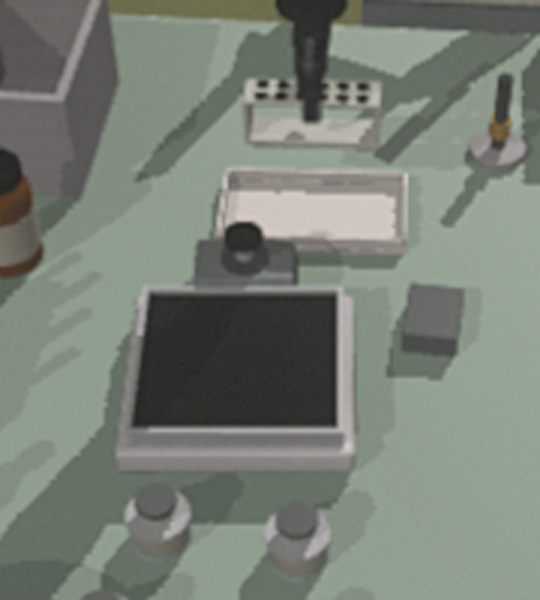

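Call:
apply_moves --targets "30 0 0 0 0.1;60 0 0 0 0.1;85 0 0 0 0.1;100 0 0 0 0.1;107 0 0 0 0.1;111 0 0 0 0.1;112 0 0 0 0.1;113 0 0 0 0.1;113 0 0 0 0.1"

```text
clock: 15.22
position: [496.8, -391.8, 42.6]
ee_rot: [0.511, -0.489, -0.509, -0.49]
contact_force: [0.2, -0.2, -1.6]
gripper_width: 42.6
```

```bash
python3 - <<'E'
from h import *
go(496,-391,42,92.4)
E
```

```text
pos [ 496.8 -391.8   42.6] jawyaw 92.4 -> d [0.6 0.8 0.9] spin -0.0 n>=0.0 F [ 0.2 -0.2 -1.6] w 42.6 t 15.2 j6 -1.12
```

Call:
apply_moves --targets "2 0 0 0 0.1;3 0 0 0 0.1;3 0 0 0 -0.1;3 0 0 0 -0.3;3 0 0 0 -0.5;3 0 0 0 -0.7;3 0 0 0 -0.7;-30 0 0 0 -0.7;-70 0 0 0 -0.7;-110 0 0 0 -0.7"

```text
clock: 16.05
position: [495.2, -391.4, 151.5]
ee_rot: [-0.509, 0.49, 0.511, 0.489]
contact_force: [1.3, -1.0, -0.2]
gripper_width: 73.0
```

```bash
python3 - <<'E'
from h import *
go(544,-50,160,5)
snap('top','t3.png')
E
```

```text
pos [ 495.2 -391.4  151.5] jawyaw 92.3 -> d [ -8.3 -62.8 339.2] spin 87.3 n>=12.2 F [ 1.3 -1.  -0.2] w 73.0 t 16.1 j6 -1.12
```

```bash
python3 - <<'E'
from h import *
snap('side','s4.png')
a=cv2.imread('pics/t3.png')[120:260,180:480];cv2.imwrite('pics/z.png',cv2.resize(a,(800,373),interpolation=cv2.INTER_CUBIC))
E
```

View pics/z.png

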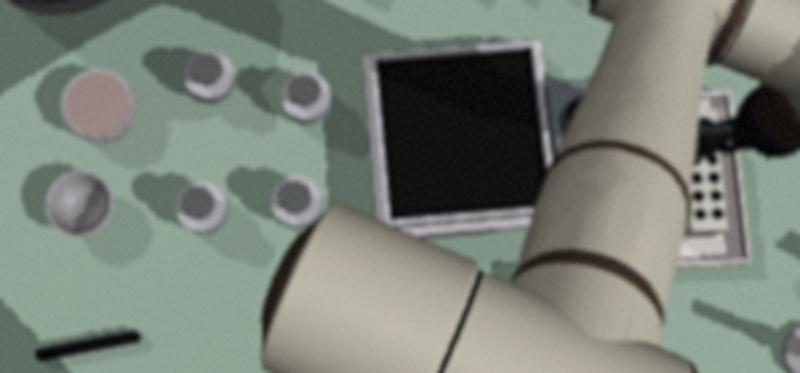

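View pics/s4.png

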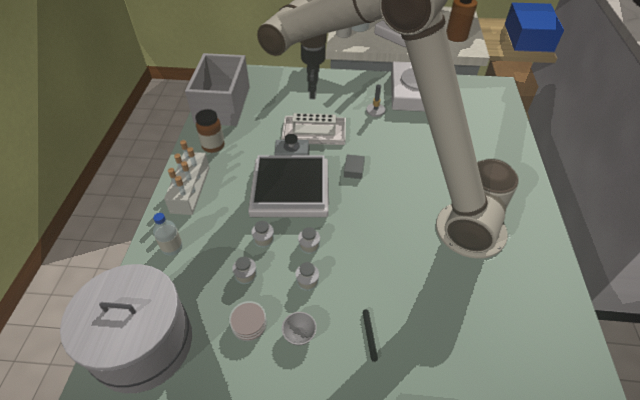

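```bash
cat >> h.py <<'E'
def jars(d,top,tag,near=None):
    im=d['img'].astype(int); sat=im.max(2)-im.min(2)
    hsv=cv2.cvtColor(d['img'],cv2.COLOR_RGB2HSV)
    m=((hsv[...,1]<35)&(im.max(2)>50)).astype(np.uint8)
    m=cv2.morphologyEx(m,cv2.MORPH_OPEN,np.ones((3,3)))
    n,L,st,ce=cv2.connectedComponentsWithStats(m)
    out=[]
    for i in range(1,n):
        x,y,w,h,A=st[i]
        if 90<A<900 and w<40 and h<40:
            mm=(L==i); 
            cm=(mm&(im.max(2)<115)).astype(np.uint8)
            cm=cv2.morphologyEx(cm,cv2.MORPH_OPEN,np.ones((3,3)))
            k,l2,s2,c2=cv2.connectedComponentsWithStats(cm)
            cap=None
            if k>1:
                j=1+np.argmax(s2[1:,4]);cap=c2[j];cs=s2[j]
            if cap is not None:
                g=onz(d,*cap,62)
                out.append(g); print(tag,'blob',(x,y,w,h,A),'cap',cap.round(1),cs[2:],'z62',g.round(1)[:2],'blobc z19', onz(d,*ce[i],25).round(1)[:2])
    return out
E
python3 - <<'E'
from h import *
a=get_image('top');b=get_image('side')
jars(a,1,'T');jars(b,0,'S')
for n,im in(('a',a),('b',b)):
  print([im['img'][int(v),int(u)].tolist() for u,v in ([(258,146),(263,151),(295,154),(280,147),(272,170)] if n=='a' else [(263,227),(260,237),(308,270)])])
E
```

```text
T blob (np.int32(496), np.int32(155), np.int32(22), np.int32(13), np.int32(165)) cap [505.4 159.8] [ 22  13 165] z62 [ 576. -604.] blobc z19 [ 586.9 -623.1]
S blob (np.int32(440), np.int32(7), np.int32(11), np.int32(21), np.int32(136)) cap [441.  11.] [3 3 9] z62 [   -6.5 -1209.5] blobc z19 [  -36.4 -1252.9]
S blob (np.int32(115), np.int32(142), np.int32(16), np.int32(16), np.int32(107)) cap [122.3 149.4] [ 16  16 107] z62 [1101.3 -177.7] blobc z19 [1129.2 -215.4]
[[84, 88, 89], [162, 159, 165], [89, 90, 90], [78, 91, 83], [147, 166, 153]]
[[99, 100, 97], [121, 120, 118], [103, 104, 100]]
```

```bash
python3 - <<'E'
s=open('h.py').read()
s=s.replace("m=((hsv[...,1]<35)&(im.max(2)>50)).astype(np.uint8)","im=cv2.GaussianBlur(d['img'],(3,3),0).astype(int);m=((im[...,1]-(im[...,0]+im[...,2])/2<5)&(im.max(2)>50)).astype(np.uint8)")
open('h.py','w').write(s)
E
python3 - <<'E'
from h import *
a=get_image('top');b=get_image('side')
jars(a,1,'T');jars(b,0,'S')
E
```

```text
T blob (np.int32(273), np.int32(66), np.int32(10), np.int32(12), np.int32(97)) cap [276.  76.] [3 3 9] z62 [870.6 152.7] blobc z19 [909.1 152.5]
T blob (np.int32(249), np.int32(140), np.int32(19), np.int32(18), np.int32(279)) cap [255.6 145.5] [ 14  11 120] z62 [622.8 212.7] blobc z19 [625.3 211. ]
T blob (np.int32(286), np.int32(148), np.int32(18), np.int32(18), np.int32(277)) cap [292.6 153.3] [ 12  10 105] z62 [596.3  91.5] blobc z19 [597.9  88.2]
T blob (np.int32(197), np.int32(184), np.int32(25), np.int32(24), np.int32(479)) cap [214.  198.3] [ 16  21 172] z62 [447.7 339.2] blobc z19 [462.6 366.9]
T blob (np.int32(246), np.int32(189), np.int32(19), np.int32(18), np.int32(281)) cap [252.7 195.5] [ 14  12 118] z62 [456.8 216.1] blobc z19 [457.2 214.6]
T blob (np.int32(474), np.int32(242), np.int32(20), np.int32(22), np.int32(299)) cap [478.6 249.7] [11  8 54] z62 [ 285.3 -491. ] blobc z19 [ 278.4 -518.9]
T blob (np.int32(575), np.int32(377), np.int32(23), np.int32(23), np.int32(411)) cap [585.5 389.6] [ 23  23 411] z62 [-134.  -791.6] blobc z19 [-145.5 -816.6]
S blob (np.int32(367
[... 676 characters left out ...]
(358)) cap [308.5 233.9] [ 12  13 139] z62 [465.6 104.7] blobc z19 [467.   92.5]
S blob (np.int32(162), np.int32(235), np.int32(18), np.int32(16), np.int32(178)) cap [174.2 242.3] [ 12  16 126] z62 [822.3 164.9] blobc z19 [844.5 145.5]
S blob (np.int32(233), np.int32(257), np.int32(23), np.int32(24), np.int32(423)) cap [241.5 267.4] [ 16  24 257] z62 [625.8 226. ] blobc z19 [627.7 206. ]
S blob (np.int32(296), np.int32(263), np.int32(23), np.int32(23), np.int32(419)) cap [306.5 269.5] [ 14  14 167] z62 [458.5 217.3] blobc z19 [459.3 208.9]
S blob (np.int32(282), np.int32(312), np.int32(34), np.int32(33), np.int32(893)) cap [299.4 328.2] [ 30  24 283] z62 [457.7 375.6] blobc z19 [463.1 358.9]
```

Call:
apply_moves --targets "0 0 40 -7 1;0 0 80 -14 1;0 0 120 -21 1;0 0 160 -28 1;0 0 200 -35 1;0 0 240 -42 1;0 0 280 -49 1;0 0 320 -56 1;0 0 360 -63 1;0 0 400 -70 1"

```text
clock: 17.18
position: [478.2, 9.5, 149.9]
ee_rot: [-0.698, 0.107, 0.7, 0.106]
contact_force: [-0.5, 0.4, 0.2]
gripper_width: -0.4
```

```bash
python3 - <<'E'
from h import *
go(466.5,94,90,5)
E
```

```text
pos [478.2   9.5 149.9] jawyaw 162.7 -> d [ 59.8 -77.3  36.1] spin -22.3 n>=3.1 F [-0.5  0.4  0.2] w -0.4 t 17.2 j6 -0.66
```

Call:
apply_moves --targets "20 -26 12 -7 1;40 -52 24 -14 1;55 -77 36 -20 1;60 -77 36 -22 1;60 -77 36 -22 1;60 -77 36 -22 1;60 -77 36 -22 1"

```text
clock: 17.77
position: [468.6, 91.7, 91.1]
ee_rot: [-0.706, -0.026, 0.707, -0.026]
contact_force: [-0.1, 0.2, -0.5]
gripper_width: 0.1
```

```bash
python3 - <<'E'
from h import *
go(466.5,94,50,5)
a=snap('top','t5.png');b=snap('side','s5.png')
A=cv2.imread('pics/s5.png')[180:300,200:350];cv2.imwrite('pics/z.png',cv2.resize(A,(750,600),interpolation=cv2.INTER_CUBIC))
jars(a,1,'T');jars(b,0,'S')
E
```

```text
pos [468.6  91.7  91.1] jawyaw -175.7 -> d [41.1 -2.5  1.9] spin -0.7 n>=1.0 F [-0.1  0.2 -0.5] w 0.1 t 17.8 j6 -0.46
T blob (np.int32(273), np.int32(66), np.int32(10), np.int32(12), np.int32(99)) cap [276.  75.] [3 3 9] z62 [874.4 152.8] blobc z19 [909.  152.3]
T blob (np.int32(393), np.int32(84), np.int32(27), np.int32(19), np.int32(270)) cap [404.7  92.3] [ 27  19 270] z62 [ 811.4 -282.6] blobc z19 [ 829.7 -291.6]
T blob (np.int32(21), np.int32(164), np.int32(18), np.int32(23), np.int32(243)) cap [ 30.9 175.5] [ 18  23 243] z62 [523.5 958.7] blobc z19 [532.7 989.1]
T blob (np.int32(375), np.int32(222), np.int32(25), np.int32(19), np.int32(424)) cap [387.4 230.7] [ 25  19 424] z62 [ 345.  -207.5] blobc z19 [ 348.6 -214.1]
T blob (np.int32(474), np.int32(242), np.int32(20), np.int32(22), np.int32(304)) cap [478.1 249.4] [10  7 51] z62 [ 286.1 -489.7] blobc z19 [ 278.5 -519.1]
T blob (np.int32(575), np.int32(377), np.int32(23), np.int32(23), np.int32(408)) cap [585.6 389.6] [ 23  23 408] z62 [-133.9 -791.8] blobc z19 [-145.5 -816.9]
S blob (np.int32(153), np.int32(212), np.int32(13),
[... 327 characters left out ...]
t32(358)) cap [308.5 233.8] [ 12  13 137] z62 [465.5 104.5] blobc z19 [466.9  92.7]
S blob (np.int32(169), np.int32(237), np.int32(11), np.int32(13), np.int32(102)) cap [174.6 242. ] [11 11 92] z62 [821.7 163.8] blobc z19 [839.4 141. ]
S blob (np.int32(233), np.int32(257), np.int32(23), np.int32(22), np.int32(411)) cap [241.6 267.1] [ 15  22 242] z62 [625.7 225.2] blobc z19 [627.8 205.3]
S blob (np.int32(296), np.int32(263), np.int32(23), np.int32(23), np.int32(419)) cap [306.5 269.5] [ 14  14 165] z62 [458.5 217.3] blobc z19 [459.3 209.2]
S blob (np.int32(282), np.int32(312), np.int32(34), np.int32(33), np.int32(890)) cap [299.2 328.6] [ 29  23 260] z62 [458.  376.6] blobc z19 [463.  358.8]
```

View pics/z.png

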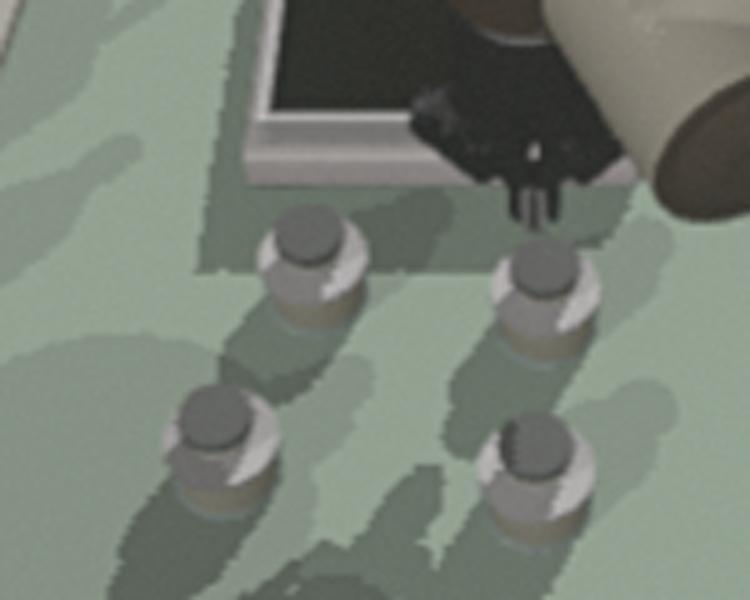

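```bash
python3 - <<'E'
from h import *
a=get_image('top');b=get_image('side');s=status.read_state();p=s['position'];print(p)
print(proj(b,p),proj(b,[p[0],p[1],63]),proj(b,[466.5,94,63]),proj(b,[466.5,94,0]), proj(b,[466.5,100,63]))
print(onz(b,308.6,233.8,63),onz(b,308.6,233.8,55),onz(b,309.6,251,0)) 
E
```

```text
[468.9584679   91.70964952  91.7591341 ]
[307.49948176 223.36807405] [307.72174804 229.7677505 ] [308.52226787 230.49921256] [308.95244555 243.73800264] [308.28978941 232.25445317]
[465.09995402 105.12438225  63.        ] [465.87681358  99.29558498  55.        ] [462.0652169  118.52297168   0.        ]
```

Call:
apply_moves --targets "15 -2 2 0 1;25 -2 2 0 1;30 -2 2 0 1;35 -2 2 0 1;39 -2 2 0 1;42 -2 2 0 1;42 -2 2 0 1;42 -2 2 0 1"

```text
clock: 18.63
position: [466.1, 93.5, 49.9]
ee_rot: [-0.706, -0.026, 0.707, -0.027]
contact_force: [-3.4, -2.6, 7.7]
gripper_width: -0.1
```

```bash
python3 - <<'E'
from h import *
go(466.5,94,50,5)
avg(5)
E
```

```text
pos [466.1  93.5  49.9] jawyaw -175.7 -> d [-0.1 -0.4 -0.4] spin -0.7 n>=0.1 F [-3.4 -2.6  7.7] w -0.1 t 18.6 j6 -0.47
w 0.030 +- 0.057 F [-2.93 -2.26  7.31] t 18.9
```

Call:
apply_moves --targets "-15 0 0 0 1;-40 0 0 0 1;-40 0 0 0 1"

```text
clock: 19.13
position: [469.9, 95.6, 93.3]
ee_rot: [0.71, 0.029, -0.703, 0.026]
contact_force: [0.9, 0.2, 0.0]
gripper_width: 0.1
```

```bash
python3 - <<'E'
from h import *
go(598,88,50,5)
E
```

```text
pos [469.9  95.6  93.3] jawyaw -175.6 -> d [  44.4   17.6 -126.7] spin -0.6 n>=3.2 F [0.9 0.2 0. ] w 0.1 t 19.1 j6 -0.47
```

Call:
apply_moves --targets "0 5 -40 0 1;0 10 -80 0 1;0 15 -115 0 1;5 16 -131 0 1;15 16 -131 0 1;22 16 -131 0 1;22 16 -131 0 1"

```text
clock: 19.72
position: [596.1, 87.5, 64.8]
ee_rot: [-0.705, -0.026, 0.708, -0.027]
contact_force: [-0.5, -0.1, -0.7]
gripper_width: 0.2
```

```bash
python3 - <<'E'
from h import *
go(598,88,50,5)
b=get_image('side');p=status.read_state()['position'];print(proj(b,p),proj(b,[p[0],p[1],63]))
cv2.imwrite('pics/z.png',cv2.resize(b['img'][180:300,200:350,::-1],(750,600),interpolation=cv2.INTER_CUBIC))
E
```

```text
pos [596.1  87.5  64.8] jawyaw -175.7 -> d [14.8 -0.4 -2. ] spin -0.7 n>=0.4 F [-0.5 -0.1 -0.7] w 0.2 t 19.7 j6 -0.34
[262.07830927 224.66963101] [262.18228644 225.30877192]
```

View pics/z.png

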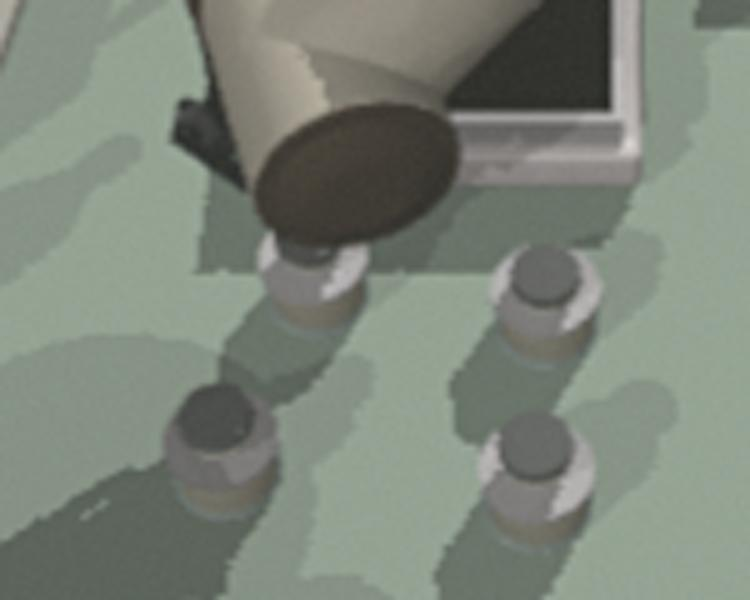

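Call:
apply_moves --targets "4 0 -2 0 1;8 0 -2 0 1;12 0 -2 0 1;15 0 -2 0 1;15 0 -2 0 1;15 0 -2 0 1"

```text
clock: 20.27
position: [600.5, 88.6, 52.6]
ee_rot: [0.707, 0.027, -0.706, 0.027]
contact_force: [-0.3, 0.5, 2.3]
gripper_width: -0.1
```

```bash
python3 - <<'E'
from h import *
avg(4);go(625.5,208.5,50,5)
E
```

```text
w 0.123 +- 0.032 F [-0.75  1.41  2.88] t 20.5
pos [600.5  88.5  52.5] jawyaw -175.7 -> d [   2.6 -117.8  -34.1] spin -0.7 n>=2.9 F [-0.2  1.7  3.2] w 0.1 t 20.5 j6 -0.34
```

Call:
apply_moves --targets "3 0 0 0 1;4 0 0 0 1;4 0 0 0 1;4 0 0 0 1"

```text
clock: 20.8
position: [600.6, 88.5, 49.4]
ee_rot: [0.707, 0.027, -0.706, 0.027]
contact_force: [-3.1, 1.1, 7.8]
gripper_width: 0.3
```

Call:
apply_moves --targets "-20 0 0 0 1;-44 0 0 0 1;-44 -40 -12 0 1;-44 -80 -24 0 1;-44 -110 -33 0 1;-44 -118 -34 0 1;-44 -118 -34 0 1;-30 -118 -34 0 1;-20 -118 -34 0 1;-20 -118 -34 0 1"

```text
clock: 21.63
position: [623.0, 206.1, 65.0]
ee_rot: [-0.704, -0.025, 0.709, -0.027]
contact_force: [-0.8, -0.0, -0.8]
gripper_width: 0.1
```

```bash
python3 - <<'E'
from h import *
avg(2);go(625.5,208.5,50,5)
b=get_image('side')
cv2.imwrite('pics/z.png',cv2.resize(b['img'][180:300,200:350,::-1],(750,600),interpolation=cv2.INTER_CUBIC))
E
```

```text
w 0.029 +- 0.024 F [-0.06 -0.4   0.51] t 21.7
pos [624.8 207.   67.5] jawyaw -175.7 -> d [17.5 -1.5 -0.9] spin -0.7 n>=0.4 F [-0.2 -0.4  0.4] w 0.1 t 21.7 j6 -0.49
```

View pics/z.png

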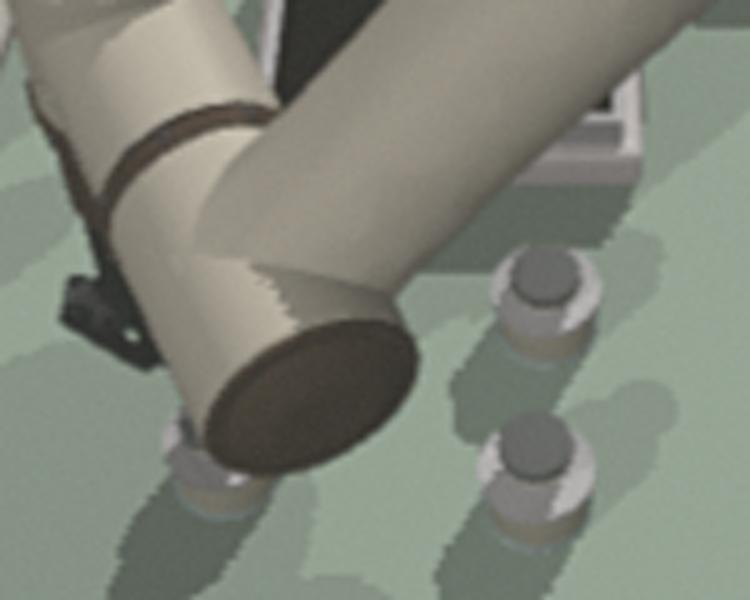

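Call:
apply_moves --targets "4 -1 -1 0 1;8 -1 -1 0 1;12 -1 -1 0 1;16 -1 -1 0 1;19 -1 -1 0 1;20 -1 -1 0 1;20 -1 -1 0 1"

```text
clock: 22.37
position: [627.0, 209.7, 49.6]
ee_rot: [0.707, 0.027, -0.706, 0.027]
contact_force: [-1.5, -0.9, 7.8]
gripper_width: -0.2
```

```bash
python3 - <<'E'
from h import *
avg(3);go(458,212.5,50,5)
E
```

```text
w -0.014 +- 0.061 F [-0.84 -1.25  7.2 ] t 22.5
pos [627.  209.6  49.8] jawyaw -175.6 -> d [ -0.5 -15.8 168.3] spin -0.6 n>=4.1 F [-1.4 -1.5  6.4] w -0.2 t 22.5 j6 -0.49
```

Call:
apply_moves --targets "-20 0 0 0 1;-42 0 0 0 1;-42 -4 42 0 1;-42 -8 84 0 1;-42 -12 126 0 1;-42 -16 160 0 1;-42 -16 168 0 1;-32 -16 168 0 1;-20 -16 168 0 1;-20 -16 168 0 1"

```text
clock: 23.35
position: [456.0, 212.0, 66.5]
ee_rot: [-0.705, -0.026, 0.708, -0.027]
contact_force: [-0.1, -0.3, -0.4]
gripper_width: 0.1
```

```bash
python3 - <<'E'
from h import *
avg(2);go(458,212.5,50,5)
b=get_image('side')
cv2.imwrite('pics/z.png',cv2.resize(b['img'][180:300,200:350,::-1],(750,600),interpolation=cv2.INTER_CUBIC))
E
```

```text
w -0.179 +- 0.045 F [ 0.49  0.37 -0.05] t 23.4
pos [457.4 212.7  67.9] jawyaw -175.7 -> d [17.9  0.2 -0.6] spin -0.7 n>=0.4 F [ 0.8  1.  -0.1] w -0.2 t 23.4 j6 -0.68
```

View pics/z.png

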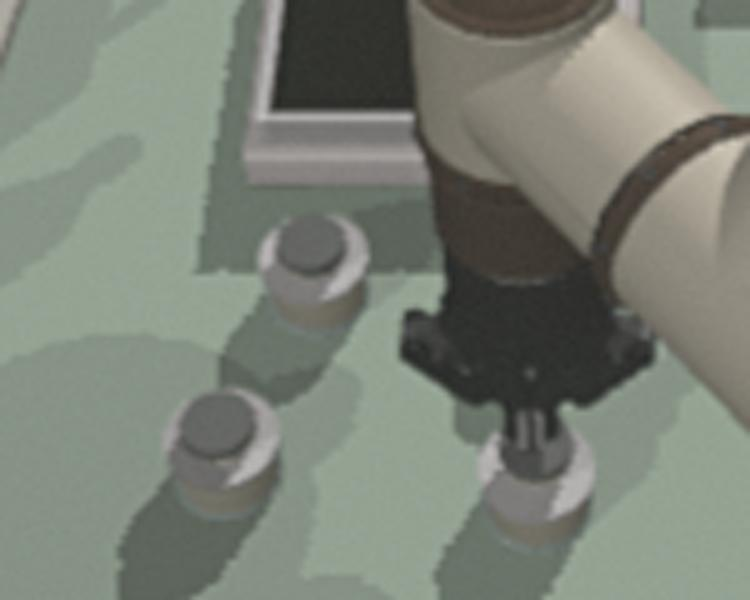

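Call:
apply_moves --targets "4 0 -1 0 1;8 0 -1 0 1;12 0 -1 0 1;16 0 -1 0 1;19 0 -1 0 1;20 0 -1 0 1;20 0 -1 0 1"

```text
clock: 24.08
position: [459.5, 213.4, 49.1]
ee_rot: [0.707, 0.027, -0.706, 0.027]
contact_force: [-0.4, -0.2, 10.4]
gripper_width: -0.4
```

```bash
python3 - <<'E'
from h import *
avg(3);go(458,212.5,50,5)
E
```

```text
w -0.028 +- 0.042 F [ 0.04 -0.17  9.15] t 24.2
pos [459.5 213.5  49.3] jawyaw -175.6 -> d [-0.7  0.8  1.6] spin -0.6 n>=0.1 F [ 0.  -0.2  9.3] w -0.1 t 24.2 j6 -0.68
```

Call:
apply_moves --targets "-20 0 0 0 1;-38 0 0 0 1;-38 0 0 0 -1;-38 0 0 0 -1;-38 0 0 0 -1;-38 0 0 0 -1;-38 0 0 0 -1"

```text
clock: 24.82
position: [457.9, 212.3, 85.2]
ee_rot: [-0.706, -0.026, 0.707, -0.027]
contact_force: [0.3, -0.4, -0.0]
gripper_width: 60.4
```

```bash
python3 - <<'E'
from h import *
avg(2);go(458,212.5,4,5)
a=snap('top','t.png');b=get_image('side')
cv2.imwrite('pics/z.png',cv2.resize(b['img'][180:300,200:350,::-1],(750,600),interpolation=cv2.INTER_CUBIC))
E
```

```text
w 71.151 +- 2.275 F [ 0.03 -0.34 -0.26] t 24.9
pos [458.1 212.6  85.5] jawyaw -175.7 -> d [81.5 -0.  -0. ] spin -0.7 n>=2.0 F [-0.1 -1.  -0.2] w 74.4 t 24.9 j6 -0.68
```

View pics/z.png

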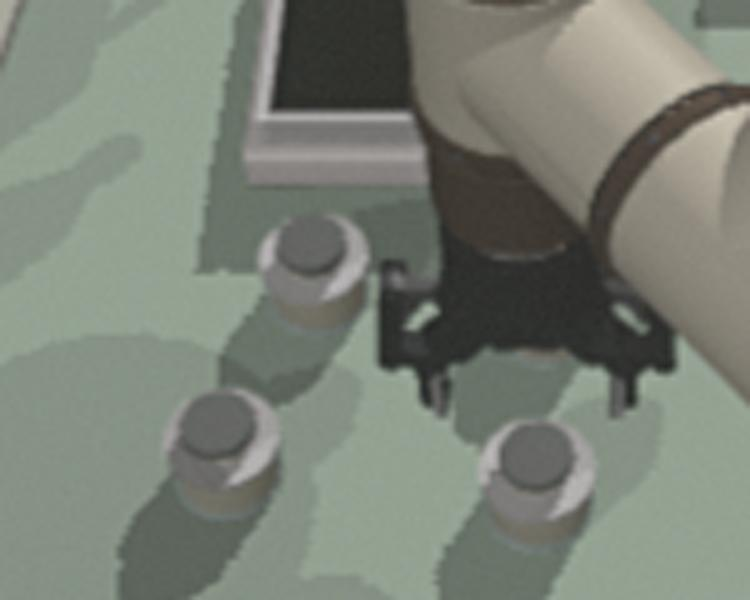

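View pics/t.png

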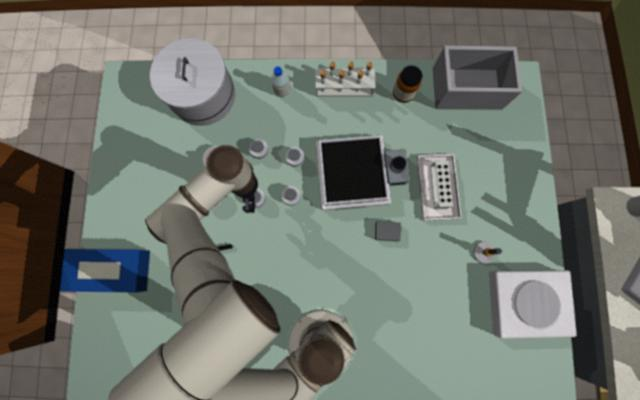

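Call:
apply_moves --targets "30 0 0 0 -1;60 0 0 0 -1;76 0 0 0 -1;81 0 0 0 -1;81 0 0 0 -1;81 0 0 0 -1;81 0 0 0 -0.6;81 0 0 0 -0.45;81 0 0 0 -0.42;81 0 0 0 -0.41"

```text
clock: 25.85
position: [458.6, 213.0, 6.1]
ee_rot: [0.707, 0.027, -0.706, 0.026]
contact_force: [-0.9, 0.6, 0.8]
gripper_width: 60.0
```

Call:
apply_moves --targets "0 0 0 0 -0.405;0 0 0 0 -0.405;0 0 0 0 -0.405"

```text
clock: 26.1
position: [458.5, 212.9, 5.4]
ee_rot: [0.707, 0.027, -0.707, 0.027]
contact_force: [-1.0, -0.6, 0.5]
gripper_width: 59.9
```

```bash
cat >> h.py <<'E'
def grip(g,n=16):
    w=[];f=[]
    for i in range(n):
        get_image('side');s=status.read_state();w.append(s['gripper_width']);f.append(s['contact_force'])
    e=np.mean(w)-42.75*(1-g); print('w %.2f free %.2f droop %.2f+-%.2f -> ~%.0f N/pad'%(np.mean(w),42.75*(1-g),e,np.std(w)/n**.5,40*e),'F',np.mean(f,0).round(2),'t %.1f'%s['clock'],'pos',s['position'].round(1))
E
python3 - <<'E'
from h import *
grip(-.405)
E
```

```text
w 59.97 free 60.06 droop -0.10+-0.05 -> ~-4 N/pad F [-0.65 -0.09  0.51] t 26.9 pos [458.5 212.8   5.3]
```

Call:
apply_moves --targets "0 0 0 0 -0.4;0 0 0 0 -0.4"

```text
clock: 27.07
position: [458.5, 212.8, 5.3]
ee_rot: [-0.707, -0.027, 0.707, -0.027]
contact_force: [-0.9, -0.6, 0.2]
gripper_width: 59.9
```

```bash
python3 - <<'E'
from h import *
grip(-.4)
E
```

```text
w 59.92 free 59.85 droop 0.07+-0.04 -> ~3 N/pad F [-0.8  -0.13  0.69] t 27.9 pos [458.5 212.9   5.3]
```

Call:
apply_moves --targets "0 0 0 0 -0.396;0 0 0 0 -0.396"

```text
clock: 28.03
position: [458.5, 212.9, 5.4]
ee_rot: [0.707, 0.027, -0.707, 0.027]
contact_force: [-0.4, 0.3, 2.6]
gripper_width: 59.9
```

```bash
python3 - <<'E'
from h import *
grip(-.396)
E
```

```text
w 59.71 free 59.68 droop 0.03+-0.04 -> ~1 N/pad F [-1.2  -0.3   1.54] t 28.8 pos [458.5 212.9   5.3]
```

Call:
apply_moves --targets "0 0 0 0 -0.391;0 0 0 0 -0.391"

```text
clock: 29.0
position: [458.5, 212.9, 5.4]
ee_rot: [0.707, 0.027, -0.707, 0.027]
contact_force: [-1.3, -0.2, 2.3]
gripper_width: 59.6
```

```bash
python3 - <<'E'
from h import *
grip(-.391)
E
```

```text
w 59.71 free 59.47 droop 0.25+-0.05 -> ~10 N/pad F [-1.2  -0.49  3.14] t 29.8 pos [458.5 212.9   5.4]
```

Call:
apply_moves --targets "0 0 0 0 -0.386;0 0 0 0 -0.386"

```text
clock: 29.97
position: [458.5, 212.9, 5.4]
ee_rot: [0.707, 0.027, -0.707, 0.027]
contact_force: [-1.9, -0.4, 4.7]
gripper_width: 59.6
```

```bash
python3 - <<'E'
from h import *
grip(-.386)
E
```

```text
w 59.52 free 59.25 droop 0.27+-0.04 -> ~11 N/pad F [-2.12 -0.55  5.01] t 30.8 pos [458.5 212.9   5.4]
```

Call:
apply_moves --targets "-2 0 0 0 -0.386;-5 0 0 0 -0.386;-9 0 0 0 -0.386;-14 0 0 0 -0.386;-20 0 0 0 -0.386;-20 0 0 0 -0.386"

```text
clock: 31.27
position: [459.3, 213.5, 26.6]
ee_rot: [0.707, 0.027, -0.706, 0.026]
contact_force: [0.2, 0.1, -2.2]
gripper_width: 59.6
```

```bash
python3 - <<'E'
from h import *
grip(-.386)
b=get_image('side')
cv2.imwrite('pics/z.png',cv2.resize(b['img'][180:300,200:350,::-1],(750,600),interpolation=cv2.INTER_CUBIC))
E
```

```text
w 59.47 free 59.25 droop 0.22+-0.04 -> ~9 N/pad F [-0.01 -0.03 -1.81] t 32.1 pos [458.5 212.9  25.3]
```

View pics/z.png

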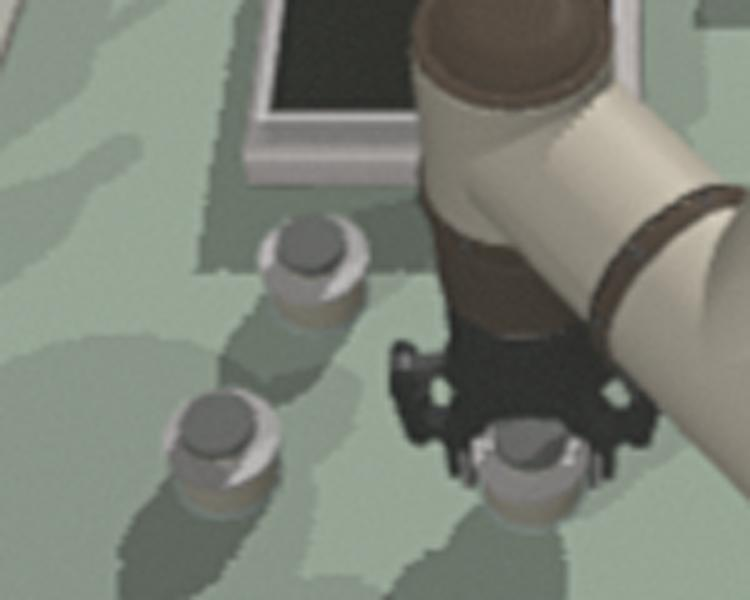

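Call:
apply_moves --targets "-12 0 0 0 -0.386;-26 0 0 0 -0.386;-42 0 0 0 -0.386;-58 10 0 0 -0.386;-65 25 -1 0 -0.386;-65 45 -2 0 -0.386;-65 70 -3 0 -0.386;-65 95 -4 0 -0.386;-65 120 -5 0 -0.386;-65 145 -6 0 -0.386"

```text
clock: 32.95
position: [475.3, 67.6, 90.4]
ee_rot: [0.707, 0.027, -0.707, 0.027]
contact_force: [1.3, 0.4, -2.0]
gripper_width: 59.2
```

Call:
apply_moves --targets "0 25 -1 0 -0.386;0 50 -2 0 -0.386;0 75 -3 0 -0.386;0 100 -4 0 -0.386;0 125 -6 0 -0.386;0 150 -7 0 -0.386;0 175 -8 0 -0.386;0 200 -9 0 -0.386;0 215 -10 0 -0.386;0 222 -10 0 -0.386"

```text
clock: 33.78
position: [502.2, -153.7, 90.2]
ee_rot: [0.707, 0.026, -0.707, 0.026]
contact_force: [0.5, -0.5, -2.2]
gripper_width: 59.2
```

Call:
apply_moves --targets "0 0 0 0 -0.386;0 0 0 0 -0.386;0 0 0 0 -0.386"

```text
clock: 34.03
position: [502.0, -151.1, 90.3]
ee_rot: [-0.706, -0.027, 0.707, -0.027]
contact_force: [0.5, 0.7, -1.8]
gripper_width: 59.4
```

```bash
python3 - <<'E'
from h import *
grip(-.386,6);go(502,-152,57,4.7)
b=get_image('side');a=snap('top','t.png')
cv2.imwrite('pics/z.png',cv2.resize(b['img'][120:280,200:400,::-1],(750,600),interpolation=cv2.INTER_CUBIC))
E
```

```text
w 59.50 free 59.25 droop 0.24+-0.10 -> ~10 N/pad F [-0.04  0.46 -2.12] t 34.3 pos [ 502.3 -151.3   90.4]
pos [ 502.3 -151.3   90.4] jawyaw -175.6 -> d [33.4  0.7  0.4] spin -0.3 n>=0.8 F [ 0.3  0.3 -2. ] w 59.3 t 34.3 j6 0.06
```

View pics/z.png

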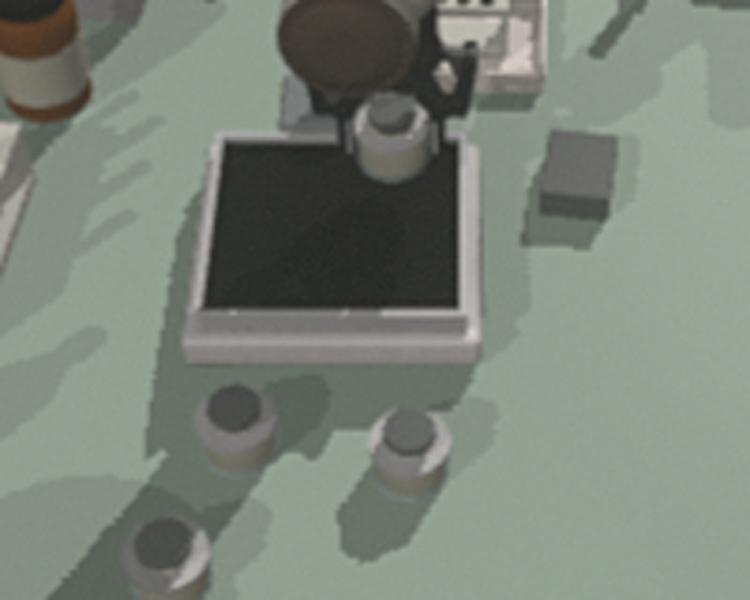

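Call:
apply_moves --targets "10 0 0 0 -0.386;20 0 0 0 -0.386;27 0 0 0 -0.386;31 0 0 0 -0.386;33 0 0 0 -0.386;34 0 0 0 -0.386;35 0 0 0 -0.386;35 0 0 0 -0.386"

```text
clock: 35.1
position: [502.5, -151.9, 55.6]
ee_rot: [0.707, 0.027, -0.706, 0.027]
contact_force: [0.9, -0.1, -1.6]
gripper_width: 59.6
```

```bash
python3 - <<'E'
from h import *
grip(-.386,5)
E
```

```text
w 59.36 free 59.25 droop 0.11+-0.08 -> ~4 N/pad F [-0.19  0.09 -1.57] t 35.4 pos [ 502.4 -151.9   55.5]
```

Call:
apply_moves --targets "1 0 0 0 -0.386;2 0 0 0 -0.386;2 0 0 0 -0.386"

```text
clock: 35.6
position: [502.4, -151.9, 55.4]
ee_rot: [0.707, 0.027, -0.706, 0.027]
contact_force: [-3.7, 2.7, 11.9]
gripper_width: 59.0
```

```bash
python3 - <<'E'
from h import *
grip(-.386,3)
E
```

```text
w 59.47 free 59.25 droop 0.22+-0.03 -> ~9 N/pad F [-4.04  2.58 11.47] t 35.8 pos [ 502.4 -151.9   55.4]
```

Call:
apply_moves --targets "-1 0 0 0 -0.39;-2 0 0 0 -0.4;-2 0 0 0 -0.42;-2 0 0 0 -0.5;-2 0 0 0 -0.6;-2 0 0 0 -0.65;-2 0 0 0 -0.65;-20 0 0 0 -0.65;-50 0 0 0 -0.65;-85 0 0 0 -0.65"

```text
clock: 36.58
position: [500.7, -151.8, 137.4]
ee_rot: [-0.705, -0.027, 0.708, -0.027]
contact_force: [0.8, -0.4, -0.1]
gripper_width: 70.2
```

```bash
python3 - <<'E'
from h import *
go(466.5,94,140,4.7)
b=get_image('side');a=snap('top','t.png')
cv2.imwrite('pics/z.png',cv2.resize(b['img'][120:280,200:400,::-1],(750,600),interpolation=cv2.INTER_CUBIC))
E
```

```text
pos [ 500.7 -151.8  137.4] jawyaw -175.7 -> d [  -2.3 -247.7   15.6] spin -0.4 n>=6.0 F [ 0.8 -0.4 -0.1] w 70.2 t 36.6 j6 0.06
```

View pics/z.png

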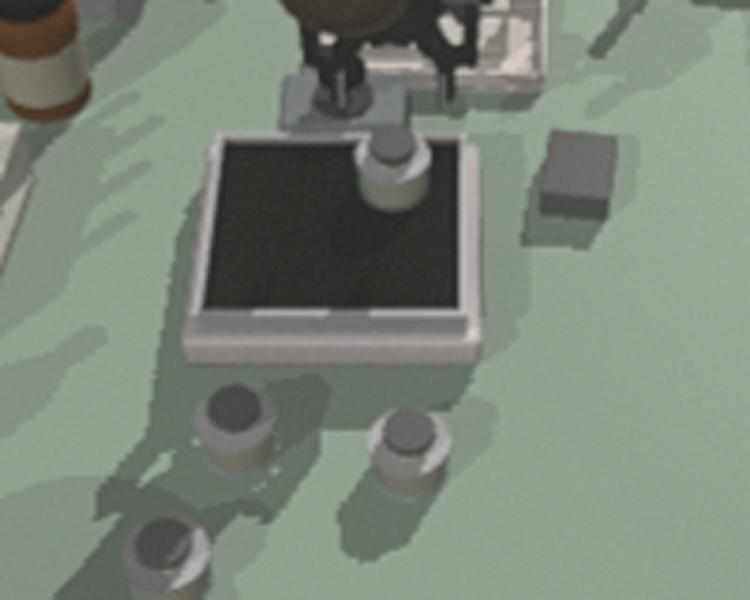

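Call:
apply_moves --targets "0 -38 -16 0 -1;0 -76 -32 0 -1;0 -114 -48 0 -1;0 -152 -65 0 -1;0 -190 -81 0 -1;0 -228 -98 0 -1;0 -266 -114 0 -1;0 -304 -130 0 -1;0 -338 -145 0 -1;0 -350 -150 0 -1"

```text
clock: 37.52
position: [626.6, 213.2, 137.4]
ee_rot: [0.707, 0.028, -0.706, 0.028]
contact_force: [0.2, -0.4, 0.3]
gripper_width: 85.4
```

Call:
apply_moves --targets "20 0 0 0 -1;40 0 0 0 -1;50 0 0 0 -1;50 0 0 0 -1;50 0 0 0 -1"

```text
clock: 37.93
position: [625.2, 207.9, 87.9]
ee_rot: [-0.706, -0.026, 0.707, -0.027]
contact_force: [0.2, 0.7, 0.1]
gripper_width: 85.6
```

```bash
python3 - <<'E'
from h import *
go(626.5,209.3,5,4.7)
b=get_image('side');a=get_image('top');jars(a,1,'T');jars(b,0,'S')
cv2.imwrite('pics/z.png',cv2.resize(b['img'][180:300,200:350,::-1],(750,600),interpolation=cv2.INTER_CUBIC))
cv2.imwrite('pics/z2.png',cv2.resize(a['img'][120:240,200:350,::-1],(750,600),interpolation=cv2.INTER_CUBIC))
E
```

```text
pos [625.2 207.9  87.9] jawyaw -175.7 -> d [82.9 -1.4 -1.4] spin -0.4 n>=2.0 F [0.2 0.7 0.1] w 85.6 t 37.9 j6 -0.49
T blob (np.int32(273), np.int32(66), np.int32(10), np.int32(12), np.int32(99)) cap [276.  75.] [3 3 9] z62 [874.4 152.8] blobc z19 [908.7 152.1]
T blob (np.int32(393), np.int32(85), np.int32(27), np.int32(18), np.int32(248)) cap [405.1  92.5] [ 27  18 248] z62 [ 810.7 -284.1] blobc z19 [ 829.1 -293.1]
T blob (np.int32(257), np.int32(139), np.int32(11), np.int32(19), np.int32(159)) cap [259.7 146.9] [ 5 11 47] z62 [618.1 199.1] blobc z19 [626. 199.]
T blob (np.int32(286), np.int32(147), np.int32(18), np.int32(19), np.int32(282)) cap [292.5 154.3] [ 14  12 136] z62 [592.9  92. ] blobc z19 [598.4  88.2]
T blob (np.int32(359), np.int32(169), np.int32(21), np.int32(22), np.int32(363)) cap [368.6 178.5] [ 14  12 130] z62 [ 512.2 -152.8] blobc z19 [ 516.6 -159.8]
T blob (np.int32(282), np.int32(187), np.int32(18), np.int32(18), np.int32(273)) cap [288.9 193.4] [ 14  12 135] z62 [463.5 101.2] blobc z19 [464.3  98.8]
T blob (np.int32(375), np.int32(222), np.int32(25), np.int32(1
[... 328 characters left out ...]
400)) cap [585.6 389.7] [ 22  23 400] z62 [-134.3 -791.9] blobc z19 [-145.9 -816.9]
S blob (np.int32(153), np.int32(212), np.int32(13), np.int32(13), np.int32(133)) cap [161.7 221.2] [ 8  7 35] z62 [879.4  97.6] blobc z19 [910.   59.7]
S blob (np.int32(299), np.int32(229), np.int32(21), np.int32(20), np.int32(341)) cap [308.1 235.2] [ 13  13 142] z62 [465.9 109.1] blobc z19 [466.8  93. ]
S blob (np.int32(167), np.int32(237), np.int32(13), np.int32(14), np.int32(129)) cap [174.7 242.8] [ 10  13 106] z62 [820.5 166.2] blobc z19 [839.4 144.2]
S blob (np.int32(282), np.int32(312), np.int32(34), np.int32(33), np.int32(887)) cap [299.3 328.8] [ 28  23 233] z62 [457.8 377.2] blobc z19 [463.  358.9]
```

View pics/z.png

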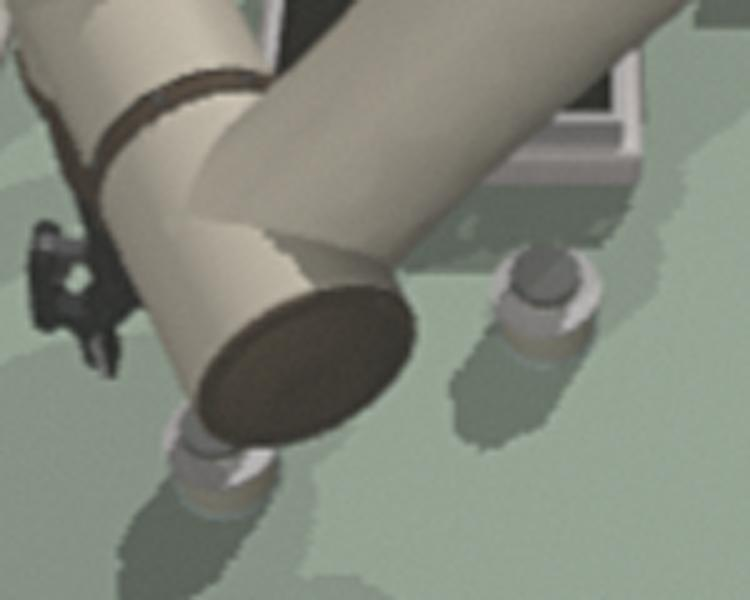

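View pics/z2.png

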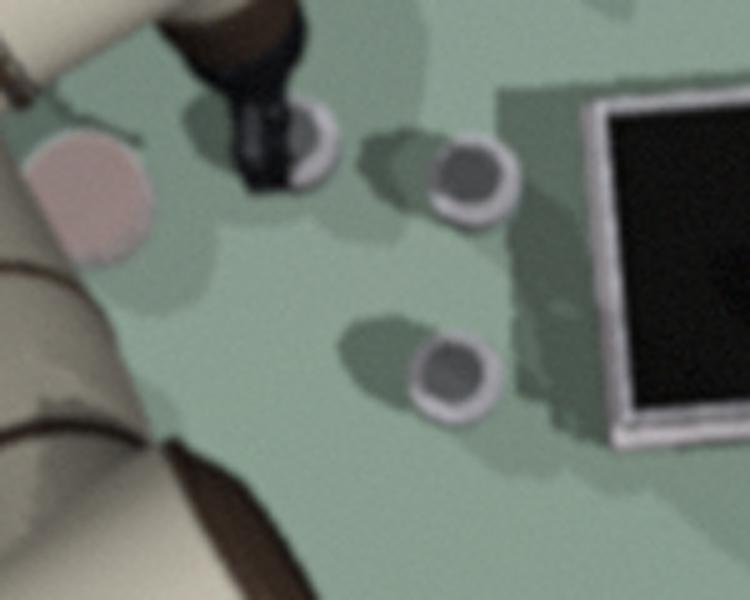

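Call:
apply_moves --targets "30 -1 -1 0 -1;60 -1 -1 0 -1;77 -1 -1 0 -1;83 -1 -1 0 -1;83 -1 -1 0 -1;83 -1 -1 0 -1;83 -1 -1 0 -0.6;83 -1 -1 0 -0.5;83 -1 -1 0 -0.44;83 -1 -1 0 -0.42"

```text
clock: 38.87
position: [626.5, 209.8, 6.3]
ee_rot: [0.707, 0.027, -0.706, 0.027]
contact_force: [-0.4, -0.4, -0.3]
gripper_width: 60.7
```

Call:
apply_moves --targets "0 0 0 0 -0.41;0 0 0 0 -0.405;0 0 0 0 -0.4;0 0 0 0 -0.395;0 0 0 0 -0.39;0 0 0 0 -0.387;0 0 0 0 -0.387"

```text
clock: 39.45
position: [626.2, 209.6, 5.7]
ee_rot: [0.707, 0.027, -0.707, 0.027]
contact_force: [-2.5, -0.3, 5.3]
gripper_width: 59.7
```

```bash
python3 - <<'E'
from h import *
grip(-.387,16)
E
```

```text
w 59.54 free 59.29 droop 0.25+-0.04 -> ~10 N/pad F [-2.72  0.11  5.41] t 40.2 pos [626.2 209.6   5.7]
```

Call:
apply_moves --targets "-2 0 0 0 -0.387;-6 0 0 0 -0.387;-12 0 0 0 -0.387;-22 0 0 0 -0.387;-36 0 0 0 -0.387;-52 0 0 0 -0.387;-68 5 1 0 -0.387;-82 18 3 0 -0.387;-86 38 6 0 -0.387;-86 60 10 0 -0.387"

```text
clock: 41.08
position: [621.9, 148.8, 94.0]
ee_rot: [0.708, 0.028, -0.705, 0.027]
contact_force: [0.2, 0.1, -1.5]
gripper_width: 59.3
```

Call:
apply_moves --targets "0 25 4 0 -0.387;0 50 8 0 -0.387;0 75 12 0 -0.387;0 100 16 0 -0.387;0 127 21 0 -0.387;0 154 25 0 -0.387;0 181 29 0 -0.387;0 208 34 0 -0.387;0 235 38 0 -0.387;0 258 42 0 -0.387"

```text
clock: 41.92
position: [597.8, -113.9, 92.1]
ee_rot: [0.707, 0.026, -0.706, 0.026]
contact_force: [0.5, 0.4, -1.9]
gripper_width: 59.3
```

Call:
apply_moves --targets "0 20 3 0 -0.387;0 29 5 0 -0.387;0 32 5 0 -0.387;0 32 5 0 -0.387;0 32 5 0 -0.387;0 32 5 0 -0.387"

```text
clock: 42.42
position: [596.1, -142.8, 91.4]
ee_rot: [0.707, 0.027, -0.707, 0.027]
contact_force: [-0.3, -0.1, -1.2]
gripper_width: 59.4
```

```bash
python3 - <<'E'
from h import *
grip(-.387,5);go(595.5,-144,56.5,4.7)
b=get_image('side');a=snap('top','t.png')
cv2.imwrite('pics/z.png',cv2.resize(b['img'][120:280,200:400,::-1],(750,600),interpolation=cv2.INTER_CUBIC))
E
```

```text
w 59.55 free 59.29 droop 0.25+-0.11 -> ~10 N/pad F [-0.18  0.15 -1.58] t 42.7 pos [ 596.  -143.1   91.3]
pos [ 596.  -143.1   91.3] jawyaw -175.6 -> d [34.8  0.9  0.6] spin -0.3 n>=0.8 F [-0.1  0.2 -1.9] w 59.3 t 42.7 j6 0.05
```

View pics/z.png

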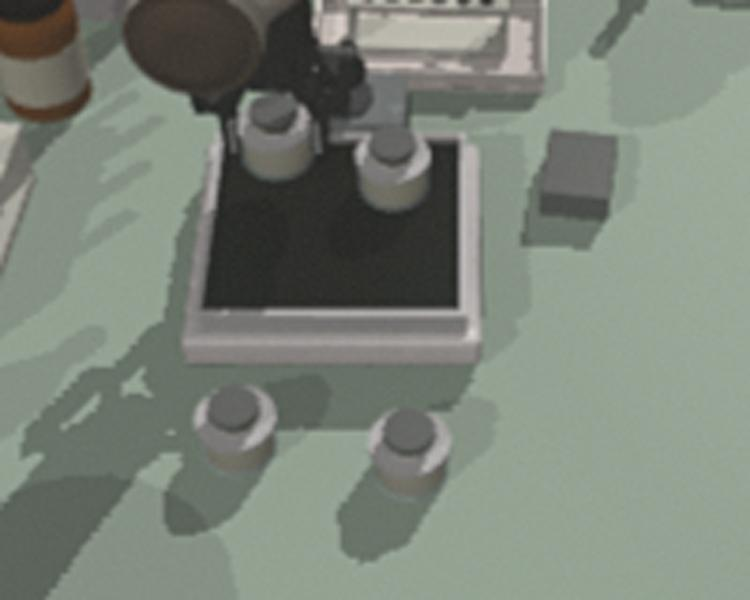

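Call:
apply_moves --targets "10 1 0 0 -0.387;20 1 0 0 -0.387;27 1 0 0 -0.387;31 1 0 0 -0.387;33 1 0 0 -0.387;35 1 0 0 -0.387;36 1 0 0 -0.387;36 1 0 0 -0.387;36 1 0 0 -0.387"

```text
clock: 43.52
position: [596.1, -144.8, 55.7]
ee_rot: [0.707, 0.027, -0.706, 0.027]
contact_force: [-1.2, 0.2, -0.1]
gripper_width: 59.6
```

```bash
python3 - <<'E'
from h import *
grip(-.387,3)
E
```

```text
w 59.79 free 59.29 droop 0.49+-0.07 -> ~20 N/pad F [-1.05 -0.21  1.27] t 43.7 pos [ 596.2 -144.8   55.7]
```

Call:
apply_moves --targets "0 0 0 0 -0.39;0 0 0 0 -0.4;0 0 0 0 -0.42;0 0 0 0 -0.5;0 0 0 0 -0.6;0 0 0 0 -0.65;0 0 0 0 -0.65;-20 0 0 0 -0.65;-50 0 0 0 -0.65;-85 0 0 0 -0.65"

```text
clock: 44.5
position: [594.6, -144.7, 139.2]
ee_rot: [-0.705, -0.027, 0.708, -0.027]
contact_force: [1.7, 0.6, -0.3]
gripper_width: 70.1
```

```bash
python3 - <<'E'
from h import *
go(598,88.5,140,4.7)
b=get_image('side');a=snap('top','t.png')
jars(a,1,'T')
jars(b,0,'S')
cv2.imwrite('pics/z.png',cv2.resize(b['img'][120:280,200:400,::-1],(750,600),interpolation=cv2.INTER_CUBIC))
E
```

```text
pos [ 594.6 -144.7  139.2] jawyaw -175.7 -> d [  -0.7 -232.2  -21. ] spin -0.4 n>=5.6 F [ 1.7  0.6 -0.3] w 70.1 t 44.5 j6 0.05
T blob (np.int32(273), np.int32(66), np.int32(10), np.int32(12), np.int32(101)) cap [276.   75.5] [ 3  4 12] z62 [872.5 152.7] blobc z19 [908.6 152.2]
T blob (np.int32(187), np.int32(109), np.int32(38), np.int32(16), np.int32(423)) cap [206.3 116.7] [ 38  16 423] z62 [723.6 381.4] blobc z19 [739.2 393.6]
T blob (np.int32(357), np.int32(141), np.int32(14), np.int32(22), np.int32(227)) cap [363.1 149.2] [ 12  13 114] z62 [ 610.2 -137.4] blobc z19 [ 612.6 -143. ]
T blob (np.int32(359), np.int32(169), np.int32(21), np.int32(22), np.int32(363)) cap [368.6 178.5] [ 14  12 130] z62 [ 512.2 -152.8] blobc z19 [ 516.6 -159.8]
T blob (np.int32(197), np.int32(184), np.int32(25), np.int32(24), np.int32(480)) cap [213.5 198. ] [ 18  22 201] z62 [448.5 341. ] blobc z19 [462.6 367.1]
T blob (np.int32(375), np.int32(222), np.int32(25), np.int32(19), np.int32(423)) cap [387.4 230.7] [ 25  19 423] z62 [ 345.  -207.5] blobc z19 [ 348.6 -214.1]
T blob (np.int32(474), np.int32(242
[... 666 characters left out ...]
t32(133)) cap [161.6 221.1] [ 8  7 35] z62 [879.8  97.3] blobc z19 [910.3  59.6]
S blob (np.int32(252), np.int32(223), np.int32(22), np.int32(21), np.int32(351)) cap [261.8 229.1] [ 13  13 142] z62 [595.5 100. ] blobc z19 [598.9  84.5]
S blob (np.int32(299), np.int32(229), np.int32(21), np.int32(21), np.int32(340)) cap [308.3 235.4] [ 13  13 136] z62 [465.4 109.8] blobc z19 [466.5  93.6]
S blob (np.int32(170), np.int32(234), np.int32(10), np.int32(16), np.int32(123)) cap [174.6 241.7] [ 10  16 123] z62 [822.  162.7] blobc z19 [839.2 138. ]
S blob (np.int32(282), np.int32(312), np.int32(34), np.int32(33), np.int32(889)) cap [299.3 328.5] [ 29  23 255] z62 [458.  376.6] blobc z19 [463.1 358.9]
```

View pics/z.png

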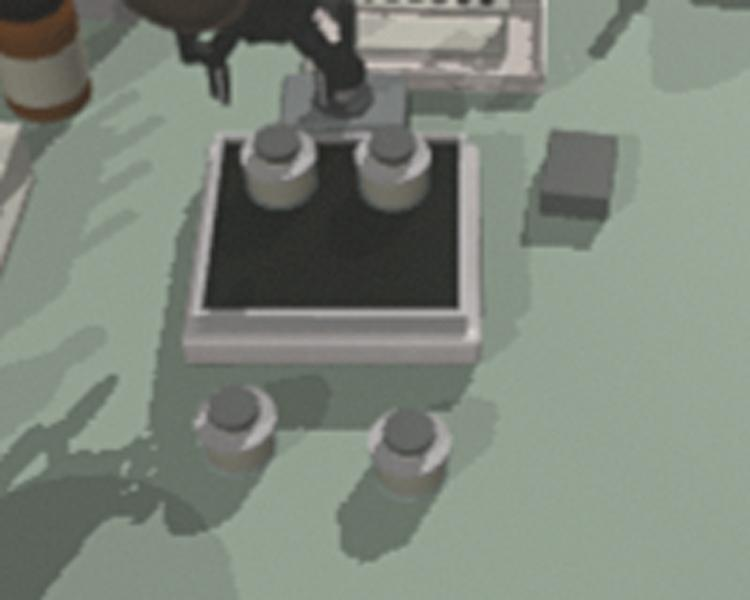

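Call:
apply_moves --targets "0 -38 -3 0 -1;0 -76 -6 0 -1;0 -114 -10 0 -1;0 -152 -13 0 -1;0 -190 -16 0 -1;10 -222 -19 0 -1;30 -232 -20 0 -1;50 -232 -20 0 -1;50 -232 -20 0 -1;50 -232 -20 0 -1"

```text
clock: 45.43
position: [597.6, 87.9, 89.3]
ee_rot: [-0.706, -0.027, 0.708, -0.027]
contact_force: [-0.3, -0.3, 0.6]
gripper_width: 85.2
```

```bash
python3 - <<'E'
from h import *
go(598.5,88.5,5,4.7)
b=get_image('side');a=get_image('top')
cv2.imwrite('pics/z2.png',cv2.resize(a['img'][120:240,230:380,::-1],(750,600),interpolation=cv2.INTER_CUBIC))
E
```

```text
pos [597.6  87.9  89.3] jawyaw -175.6 -> d [84.3 -0.7 -1.2] spin -0.3 n>=2.0 F [-0.3 -0.3  0.6] w 85.2 t 45.4 j6 -0.34
```

View pics/z2.png

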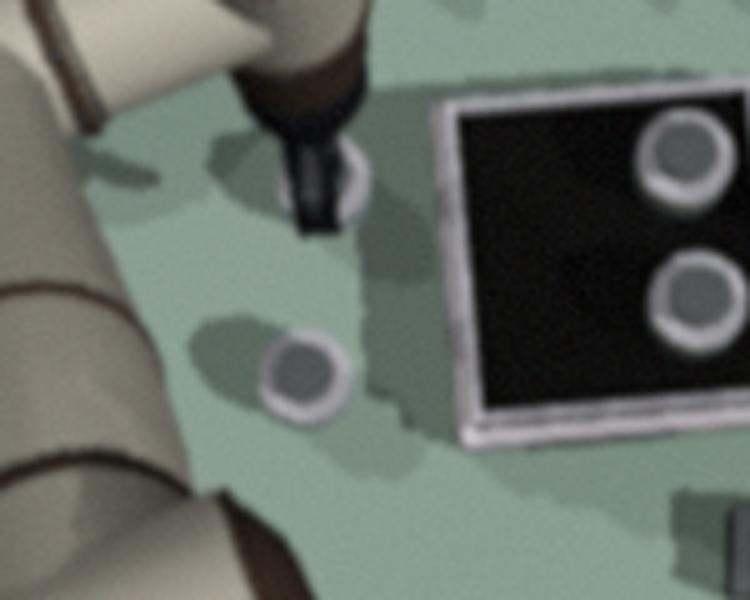

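Call:
apply_moves --targets "30 0 -1 0 -1;60 0 -1 0 -1;78 0 -1 0 -1;84 0 -1 0 -1;84 0 -1 0 -1;84 0 -1 0 -1;84 0 -1 0 -0.6;84 0 -1 0 -0.5;84 0 -1 0 -0.44;84 0 -1 0 -0.42"

```text
clock: 46.37
position: [599.5, 88.3, 7.3]
ee_rot: [0.707, 0.027, -0.706, 0.027]
contact_force: [-0.5, 0.1, 0.3]
gripper_width: 60.7
```

Call:
apply_moves --targets "0 0 0 0 -0.41;0 0 0 0 -0.405;0 0 0 0 -0.4;0 0 0 0 -0.395;0 0 0 0 -0.39;0 0 0 0 -0.387;0 0 0 0 -0.387"

```text
clock: 46.95
position: [599.3, 88.2, 6.7]
ee_rot: [0.707, 0.027, -0.707, 0.027]
contact_force: [-2.8, 0.4, 6.5]
gripper_width: 59.6
```

```bash
python3 - <<'E'
from h import *
grip(-.387,16)
E
```

```text
w 59.52 free 59.29 droop 0.22+-0.04 -> ~9 N/pad F [-2.85  0.4   5.38] t 47.8 pos [599.3  88.2   6.7]
```

Call:
apply_moves --targets "-2 0 0 0 -0.387;-6 0 0 0 -0.387;-12 0 0 0 -0.387;-22 0 0 0 -0.387;-36 0 0 0 -0.387;-52 0 0 0 -0.387;-68 0 0 0 -0.387;-82 8 1 0 -0.387;-86 22 3 0 -0.387;-86 42 6 0 -0.387"

```text
clock: 48.58
position: [597.7, 46.2, 94.4]
ee_rot: [0.708, 0.028, -0.705, 0.027]
contact_force: [0.6, -0.6, -2.7]
gripper_width: 59.4
```

Call:
apply_moves --targets "0 20 3 0 -0.387;0 40 6 0 -0.387;0 60 10 0 -0.387;0 78 13 0 -0.387;0 90 15 0 -0.387;0 97 16 0 -0.387;0 99 16 0 -0.387;0 99 16 0 -0.387;0 99 16 0 -0.387;0 99 16 0 -0.387"

```text
clock: 49.42
position: [588.3, -53.3, 92.3]
ee_rot: [0.707, 0.027, -0.707, 0.027]
contact_force: [0.2, -0.2, -1.7]
gripper_width: 59.8
```

```bash
python3 - <<'E'
from h import *
grip(-.387,5);go(588,-54.3,57,4.7)
b=get_image('side');a=snap('top','t.png')
cv2.imwrite('pics/z.png',cv2.resize(b['img'][120:280,200:400,::-1],(750,600),interpolation=cv2.INTER_CUBIC))
E
```

```text
w 59.66 free 59.29 droop 0.36+-0.08 -> ~15 N/pad F [-0.07  0.16 -1.51] t 49.7 pos [588.1 -53.6  92.3]
pos [588.1 -53.6  92.3] jawyaw -175.6 -> d [35.3  0.7  0.2] spin -0.3 n>=0.8 F [-0.4 -0.2 -1.4] w 59.4 t 49.7 j6 -0.11
```

View pics/z.png

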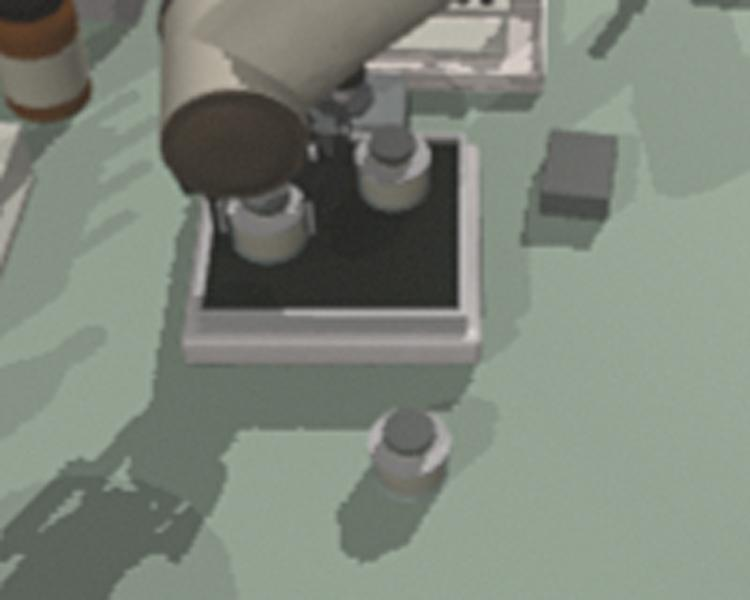

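Call:
apply_moves --targets "10 0 0 0 -0.387;20 0 0 0 -0.387;27 0 0 0 -0.387;31 0 0 0 -0.387;33 0 0 0 -0.387;35 0 0 0 -0.387;36 0 0 0 -0.387;36 0 0 0 -0.387;36 0 0 0 -0.387"

```text
clock: 50.52
position: [588.3, -54.1, 56.7]
ee_rot: [0.707, 0.027, -0.706, 0.027]
contact_force: [0.4, -0.3, 0.0]
gripper_width: 59.7
```

```bash
python3 - <<'E'
from h import *
grip(-.387,3)
E
```

```text
w 59.31 free 59.29 droop 0.01+-0.14 -> ~1 N/pad F [-0.6  -0.07  1.1 ] t 50.7 pos [588.3 -54.1  56.7]
```

Call:
apply_moves --targets "0 0 0 0 -0.39;0 0 0 0 -0.4;0 0 0 0 -0.42;0 0 0 0 -0.5;0 0 0 0 -0.6;0 0 0 0 -0.65;0 0 0 0 -0.65;-20 0 0 0 -0.65;-50 0 0 0 -0.65;-85 0 0 0 -0.65"

```text
clock: 51.5
position: [586.7, -54.2, 140.3]
ee_rot: [-0.705, -0.027, 0.708, -0.027]
contact_force: [0.8, 0.2, -0.6]
gripper_width: 70.5
```

```bash
python3 - <<'E'
from h import *
go(467,94.5,140,4.7)
b=get_image('side');jars(b,0,'S')
cv2.imwrite('pics/z.png',cv2.resize(b['img'][120:280,200:400,::-1],(750,600),interpolation=cv2.INTER_CUBIC))
E
```

```text
pos [586.7 -54.2 140.3] jawyaw -175.7 -> d [   0.8 -157.3  108.1] spin -0.4 n>=4.6 F [ 0.8  0.2 -0.6] w 70.5 t 51.5 j6 -0.11
S blob (np.int32(367), np.int32(104), np.int32(18), np.int32(13), np.int32(186)) cap [374.1 111. ] [ 7 11 48] z62 [ 291.8 -449.2] blobc z19 [ 284.1 -503.1]
S blob (np.int32(344), np.int32(155), np.int32(20), np.int32(23), np.int32(365)) cap [353.4 166.2] [ 20  23 364] z62 [ 353.5 -167.3] blobc z19 [ 352.8 -204.8]
S blob (np.int32(153), np.int32(212), np.int32(13), np.int32(13), np.int32(131)) cap [161.5 221.2] [ 8  7 37] z62 [879.8  97.8] blobc z19 [909.9  59.6]
S blob (np.int32(299), np.int32(229), np.int32(21), np.int32(20), np.int32(341)) cap [308.4 235.4] [ 13  13 138] z62 [465.2 109.8] blobc z19 [466.3  93.5]
S blob (np.int32(169), np.int32(233), np.int32(11), np.int32(17), np.int32(117)) cap [174.7 241.7] [ 11  17 117] z62 [821.7 162.8] blobc z19 [838.9 138.1]
S blob (np.int32(282), np.int32(312), np.int32(34), np.int32(33), np.int32(888)) cap [299.3 328.4] [ 29  23 264] z62 [457.9 376.3] blobc z19 [463. 359.]
```

View pics/z.png

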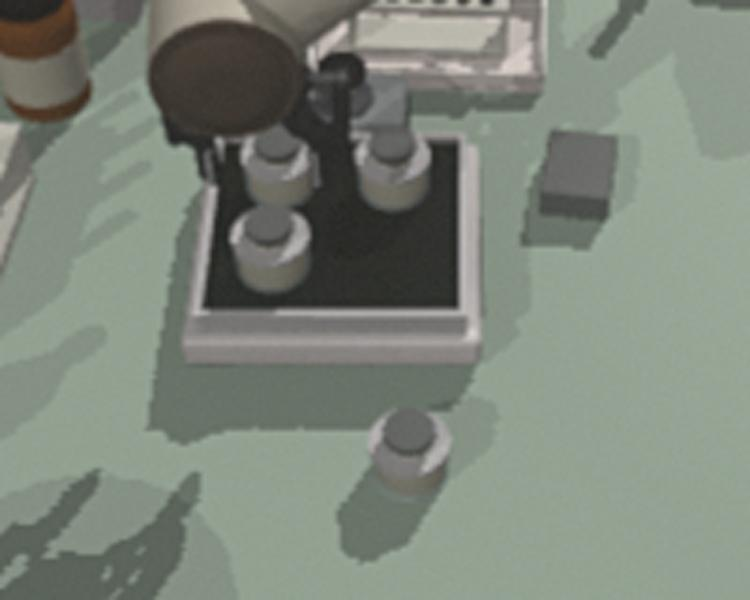

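Call:
apply_moves --targets "0 -32 22 0 -1;0 -64 44 0 -1;0 -96 66 0 -1;0 -128 88 0 -1;10 -150 105 0 -1;30 -157 110 0 -1;50 -157 110 0 -1;50 -157 110 0 -1;50 -157 110 0 -1"

```text
clock: 52.3
position: [466.2, 94.0, 91.0]
ee_rot: [-0.706, -0.027, 0.707, -0.027]
contact_force: [-0.1, -0.2, 1.4]
gripper_width: 85.5
```

```bash
python3 - <<'E'
from h import *
go(467,94.5,5,4.7)
b=get_image('side');a=get_image('top')
cv2.imwrite('pics/z.png',cv2.resize(b['img'][120:280,200:400,::-1],(750,600),interpolation=cv2.INTER_CUBIC))
E
```

```text
pos [466.2  94.   91. ] jawyaw -175.6 -> d [86.  -0.5 -1. ] spin -0.3 n>=2.1 F [-0.1 -0.2  1.4] w 85.5 t 52.3 j6 -0.47
```

View pics/z.png

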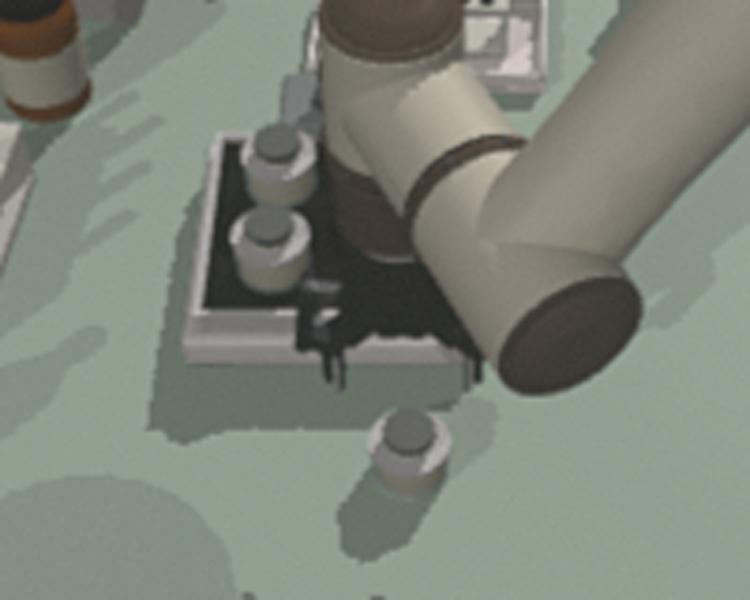

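Call:
apply_moves --targets "30 0 -1 0 -1;60 0 -1 0 -1;79 0 -1 0 -1;85 0 -1 0 -1;85 0 -1 0 -1;85 0 -1 0 -1;85 0 -1 0 -0.6;85 0 -1 0 -0.5;85 0 -1 0 -0.44;85 0 -1 0 -0.42"

```text
clock: 53.23
position: [467.6, 94.3, 7.1]
ee_rot: [0.707, 0.027, -0.706, 0.027]
contact_force: [-1.2, 0.0, 0.5]
gripper_width: 60.8
```

Call:
apply_moves --targets "0 0 0 0 -0.41;0 0 0 0 -0.405;0 0 0 0 -0.4;0 0 0 0 -0.395;0 0 0 0 -0.39;0 0 0 0 -0.387;0 0 0 0 -0.387"

```text
clock: 53.82
position: [467.4, 94.2, 6.7]
ee_rot: [-0.707, -0.027, 0.707, -0.027]
contact_force: [-3.4, 0.2, 6.0]
gripper_width: 59.8
```

```bash
python3 - <<'E'
from h import *
grip(-.387,16);go(494.5,-62,90,4.7)
b=get_image('side')
cv2.imwrite('pics/z.png',cv2.resize(b['img'][120:280,200:400,::-1],(750,600),interpolation=cv2.INTER_CUBIC))
E
```

```text
w 59.43 free 59.29 droop 0.13+-0.05 -> ~5 N/pad F [-2.78 -0.    5.7 ] t 54.6 pos [467.4  94.2   6.7]
pos [467.4  94.2   6.7] jawyaw -175.6 -> d [-83.3 157.8 -15.1] spin -0.3 n>=4.3 F [-2.8  0.1  5.3] w 59.8 t 54.6 j6 -0.46
```

View pics/z.png

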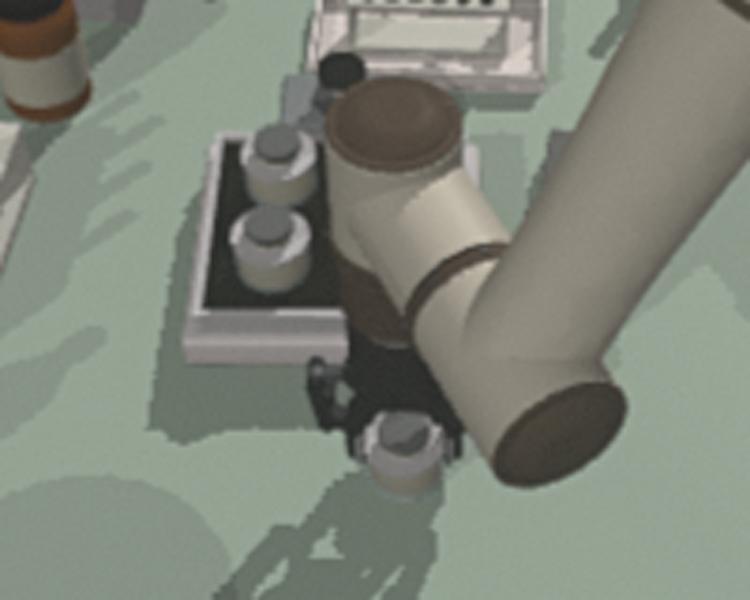

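Call:
apply_moves --targets "-2 0 0 0 -0.385;-6 0 0 0 -0.385;-12 0 0 0 -0.385;-22 0 0 0 -0.385;-36 0 0 0 -0.385;-52 0 0 0 -0.385;-68 0 0 0 -0.385;-82 8 -1 0 -0.385;-86 22 -2 0 -0.385;-86 42 -4 0 -0.385"

```text
clock: 55.5
position: [475.9, 53.4, 94.3]
ee_rot: [0.708, 0.028, -0.705, 0.027]
contact_force: [0.1, -0.1, -3.0]
gripper_width: 59.5
```

Call:
apply_moves --targets "0 20 -2 0 -0.385;0 40 -4 0 -0.385;0 60 -6 0 -0.385;0 80 -8 0 -0.385;0 98 -9 0 -0.385;0 109 -10 0 -0.385;0 116 -11 0 -0.385;0 116 -11 0 -0.385;0 116 -11 0 -0.385;0 116 -11 0 -0.385"

```text
clock: 56.33
position: [494.4, -61.6, 92.3]
ee_rot: [0.707, 0.027, -0.707, 0.027]
contact_force: [-0.8, -0.2, -1.8]
gripper_width: 59.4
```

```bash
python3 - <<'E'
from h import *
grip(-.385,5);go(494.5,-62,57,4.7)
b=get_image('side');a=snap('top','t.png')
cv2.imwrite('pics/z.png',cv2.resize(b['img'][120:280,200:400,::-1],(750,600),interpolation=cv2.INTER_CUBIC))
E
```

```text
w 59.47 free 59.21 droop 0.27+-0.07 -> ~11 N/pad F [-0.29 -0.41 -1.61] t 56.6 pos [494.4 -61.7  92.3]
pos [494.4 -61.7  92.3] jawyaw -175.6 -> d [35.3  0.3 -0. ] spin -0.3 n>=0.8 F [-0.4 -0.3 -1.5] w 59.4 t 56.6 j6 -0.13
```

View pics/z.png

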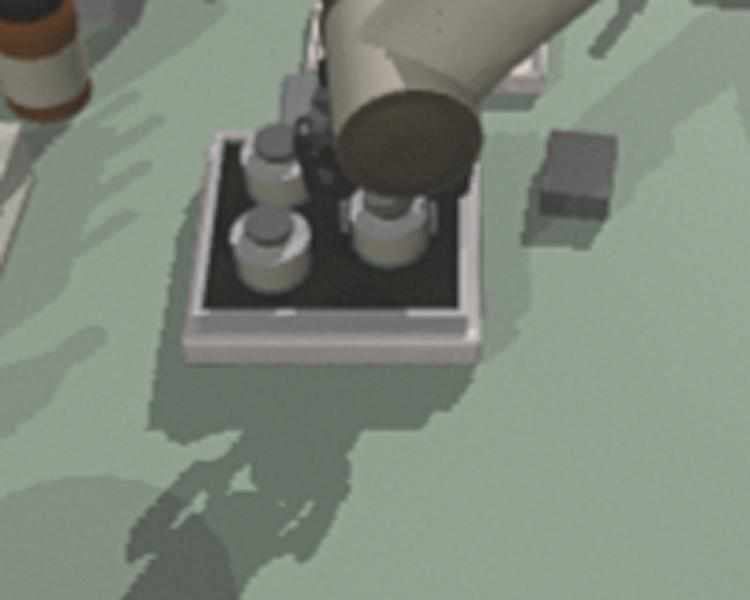

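Call:
apply_moves --targets "10 0 0 0 -0.385;20 0 0 0 -0.385;27 0 0 0 -0.385;31 0 0 0 -0.385;33 0 0 0 -0.385;35 0 0 0 -0.385;36 0 0 0 -0.385;36 0 0 0 -0.385;36 0 0 0 -0.385"

```text
clock: 57.43
position: [494.7, -62.2, 56.8]
ee_rot: [0.707, 0.027, -0.706, 0.027]
contact_force: [-0.4, 0.1, 0.2]
gripper_width: 59.2
```

```bash
python3 - <<'E'
from h import *
grip(-.385,3)
E
```

```text
w 59.43 free 59.21 droop 0.22+-0.03 -> ~9 N/pad F [-0.73  0.16  1.32] t 57.6 pos [494.7 -62.2  56.7]
```

Touched down; release, rise, and step aside to inspect.

Call:
apply_moves --targets "0 0 0 0 -0.39;0 0 0 0 -0.4;0 0 0 0 -0.42;0 0 0 0 -0.5;0 0 0 0 -0.6;0 0 0 0 -0.65;0 0 0 0 -0.65;-20 0 0 0 -0.65;-50 0 0 0 -0.65;-85 0 0 0 -0.65"

```text
clock: 58.42
position: [493.0, -62.4, 140.7]
ee_rot: [-0.705, -0.027, 0.708, -0.027]
contact_force: [1.4, 1.2, -0.2]
gripper_width: 70.2
```

Call:
apply_moves --targets "-30 0 0 0 0;-60 30 0 0 1;-60 70 0 0 1;-60 110 0 0 1;-60 150 0 0 1;-60 190 0 0 1;-60 230 0 0 1;-60 270 0 0 1;-60 290 0 0 1;-60 290 0 0 1"

```text
clock: 59.25
position: [515.9, -355.3, 200.1]
ee_rot: [-0.706, -0.025, 0.707, -0.025]
contact_force: [0.7, -1.2, 0.4]
gripper_width: 0.3
```

```bash
python3 - <<'E'
from h import *
b=get_image('side');a=snap('top','t.png');go(556.5,-245,120,4.7)
jars(a,1,'T');jars(b,0,'S')
for n,p in (('C',(502.4,-151.9)),('A',(596.1,-144.8)),('B',(588.3,-54.1)),('D',(494.7,-62.2))):
    d=np.array(p)-(545,-103);t=np.radians(4.7);print(n,d@[np.cos(t),np.sin(t)],d@[-np.sin(t),np.cos(t)],'top',proj(a,[*p,75]).round(1),'side',proj(b,[*p,75]).round(1))
cv2.imwrite('pics/z.png',cv2.resize(b['img'][100:260,200:400,::-1],(750,600),interpolation=cv2.INTER_CUBIC))
cv2.imwrite('pics/z2.png',cv2.resize(a['img'][120:240,290:490,::-1],(800,480),interpolation=cv2.INTER_CUBIC))
E
```

```text
pos [ 515.8 -351.9  200.5] jawyaw -175.8 -> d [  80.5 -103.6  -48.5] spin -0.5 n>=3.4 F [0.7 0.5 0.3] w -0.1 t 59.4 j6 0.41
T blob (np.int32(273), np.int32(66), np.int32(10), np.int32(12), np.int32(101)) cap [276.   75.5] [ 3  4 12] z62 [872.5 152.7] blobc z19 [908.6 152.2]
T blob (np.int32(203), np.int32(112), np.int32(22), np.int32(13), np.int32(103)) cap [214.6 118.8] [ 22  13 103] z62 [716.2 353.1] blobc z19 [731.6 364.3]
T blob (np.int32(357), np.int32(142), np.int32(20), np.int32(21), np.int32(334)) cap [367.4 150.9] [ 20  21 285] z62 [ 604.6 -151.4] blobc z19 [ 613.9 -152.6]
T blob (np.int32(328), np.int32(144), np.int32(21), np.int32(21), np.int32(348)) cap [337.4 150.4] [ 18  15 193] z62 [606.1 -53.8] blobc z19 [605.5 -56.9]
T blob (np.int32(330), np.int32(172), np.int32(21), np.int32(22), np.int32(368)) cap [338.2 180.8] [ 15  13 142] z62 [504.6 -55.5] blobc z19 [507.8 -62.2]
T blob (np.int32(197), np.int32(184), np.int32(25), np.int32(24), np.int32(481)) cap [213.5 198. ] [ 18  22 199] z62 [448.4 340.9] blobc z19 [462.8 367.2]
T blob (np.int32(474), np.int32(242), np.int32
[... 652 characters left out ...]
.int32(135)) cap [160.4 221.5] [11  7 49] z62 [882.7  99. ] blobc z19 [909.9  60. ]
S blob (np.int32(163), np.int32(234), np.int32(18), np.int32(17), np.int32(184)) cap [174.1 242.5] [ 13  17 154] z62 [822.5 165.6] blobc z19 [842.7 144.2]
S blob (np.int32(282), np.int32(312), np.int32(34), np.int32(33), np.int32(890)) cap [299.5 328. ] [ 30  25 316] z62 [457.6 375.2] blobc z19 [463.  358.9]
C -46.463545750457385 -45.24498774776225 top [368.9 180.6] side [305.3 163.8]
A 47.503140805665986 -45.84650055998903 top [365.9 152.2] side [275.1 163.5]
B 47.16119192122994 45.18763079172122 top [337.7 154.4] side [272.9 185.1]
D -46.78776940484158 44.784312366266946 top [340.5 182.9] side [304.6 185.2]
```

View pics/z.png

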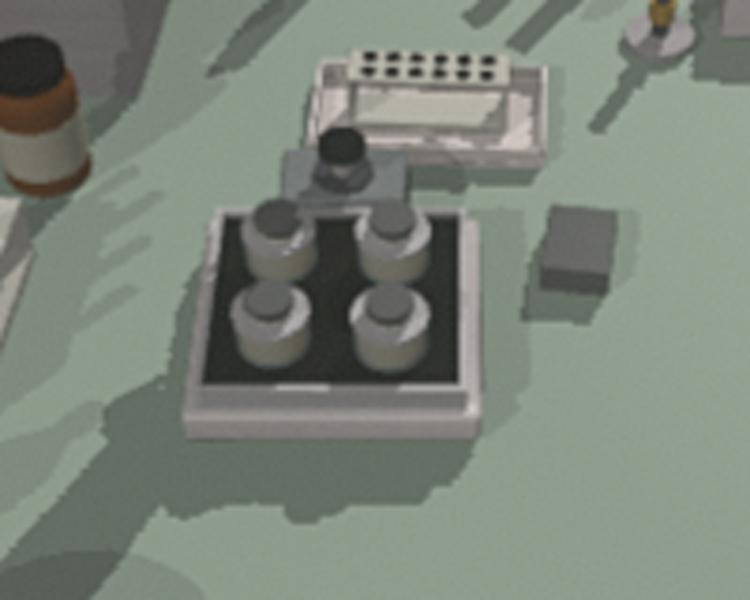

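View pics/z2.png

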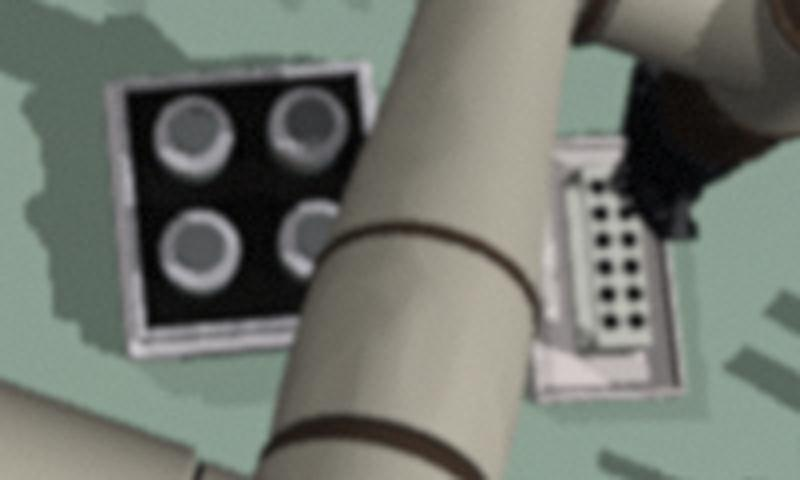

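Call:
apply_moves --targets "0 -35 -16 0 1;0 -70 -32 0 1;20 -100 -48 0 1;50 -105 -48 0 1;80 -105 -48 0 1;80 -105 -48 0 1;80 -105 -48 0 1"

```text
clock: 59.93
position: [555.5, -241.8, 120.6]
ee_rot: [-0.705, -0.028, 0.708, -0.027]
contact_force: [-0.5, -0.2, 1.3]
gripper_width: -0.4
```

```bash
python3 - <<'E'
from h import *
b=get_image('side');a=get_image('top');go(557,-244,82,4.7)
cv2.imwrite('pics/z.png',cv2.resize(b['img'][100:260,200:400,::-1],(750,600),interpolation=cv2.INTER_CUBIC))
cv2.imwrite('pics/z2.png',cv2.resize(a['img'][120:240,290:490,::-1],(800,480),interpolation=cv2.INTER_CUBIC))
E
```

```text
pos [ 557.5 -243.1  123.5] jawyaw -175.6 -> d [41.5  0.8  0.7] spin -0.3 n>=1.0 F [ 0.  -0.1  0.9] w 0.3 t 60.0 j6 0.22
```

View pics/z.png

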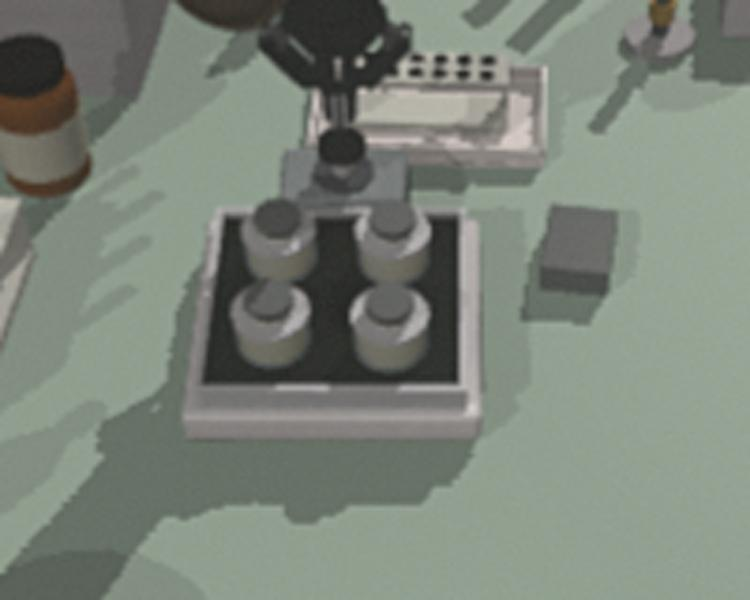

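View pics/z2.png

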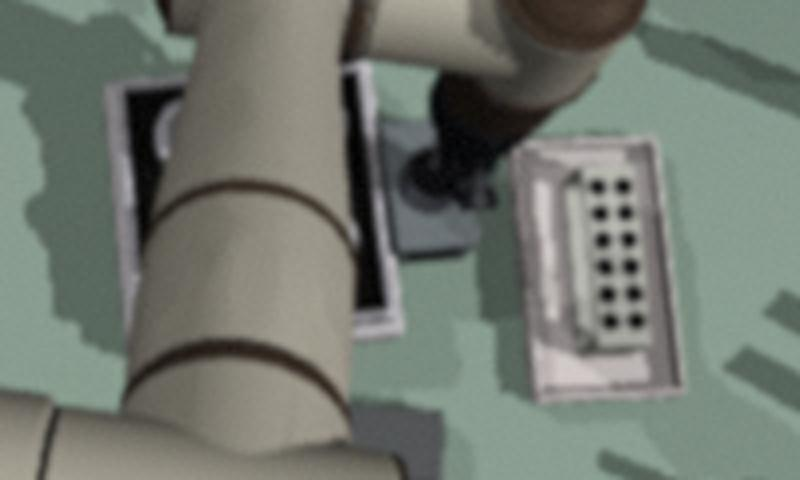

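Call:
apply_moves --targets "12 0 0 0 1;22 0 0 0 1;30 0 0 0 1;36 0 0 0 1;40 0 0 0 1;43 0 0 0 1;44 0 0 0 1;44 0 0 0 1;44 0 0 0 1"

```text
clock: 60.78
position: [557.2, -243.5, 81.9]
ee_rot: [0.708, 0.027, -0.706, 0.028]
contact_force: [-5.8, 4.5, 19.2]
gripper_width: -0.3
```

```bash
python3 - <<'E'
from h import *
go(557,-244,82,4.7)
E
```

```text
pos [ 557.2 -243.5   81.9] jawyaw -175.6 -> d [-0.1  0.5  0.3] spin -0.3 n>=0.0 F [-5.8  4.5 19.2] w -0.3 t 60.8 j6 0.22
```

At the stop (z 81.9 against 82, 19 N, over the 8 N of the spring). Holding for one second.

Call:
apply_moves --targets "0 0 0 0 1;0 0 0 0 1;0 0 0 0 1;0 0 0 0 1;0 0 0 0 1;0 0 0 0 1;0 0 0 0 1;0 0 0 0 1;0 0 0 0 1;0 0 0 0 1"

```text
clock: 61.62
position: [557.2, -243.5, 82.0]
ee_rot: [0.708, 0.027, -0.706, 0.028]
contact_force: [-5.5, 4.3, 19.6]
gripper_width: -0.2
```

Call:
apply_moves --targets "-4 0 0 0 1;-9 0 0 0 1;-16 0 0 0 1;-30 0 0 0 1;-60 0 0 0 1;-100 0 0 0 1;-120 30 0 0 1;-120 70 0 0 1;-120 110 0 0 1;-120 150 0 0 1"

```text
clock: 62.45
position: [567.7, -393.9, 198.1]
ee_rot: [0.707, 0.027, -0.706, 0.027]
contact_force: [0.4, 0.6, 0.4]
gripper_width: -0.2
```

Call:
apply_moves --targets "0 40 40 0 1;0 80 80 0 1;0 120 120 0 1;0 160 150 0 1;0 180 150 0 1;0 180 150 0 1;0 180 150 0 1;0 180 150 0 1"

```text
clock: 63.12
position: [430.0, -584.6, 196.1]
ee_rot: [-0.706, -0.026, 0.707, -0.025]
contact_force: [0.3, 0.5, 0.4]
gripper_width: -0.1
```

```bash
python3 - <<'E'
from h import *
b=get_image('side');a=get_image('top');s=status.read_state();print(s['position'],s['contact_force'],s['clock'])
cv2.imwrite('pics/z.png',cv2.resize(b['img'][100:260,200:400,::-1],(750,600),interpolation=cv2.INTER_CUBIC))
cv2.imwrite('pics/z2.png',cv2.resize(a['img'][100:280,170:490,::-1],(800,450),interpolation=cv2.INTER_CUBIC))
E
```

```text
[ 431.80688876 -582.8511736   196.79955877] [0.42177477 0.01402723 0.62355274] 63.2167
```

View pics/z.png

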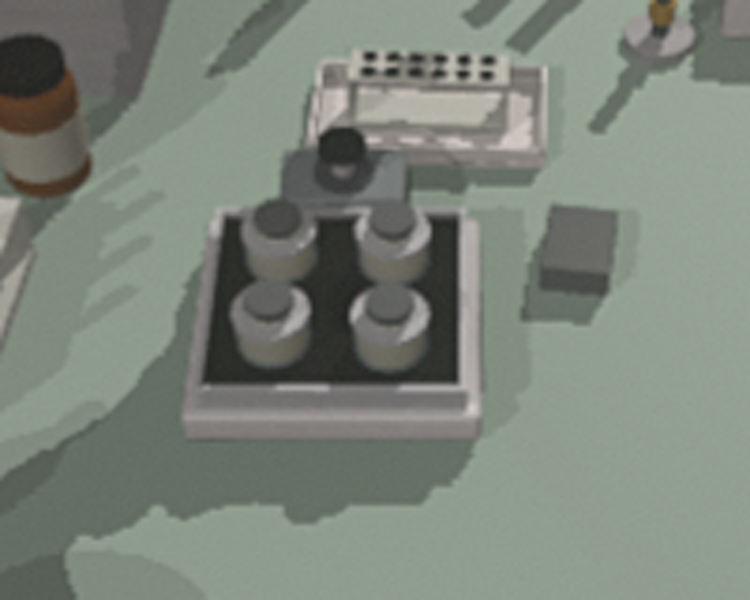

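View pics/z2.png

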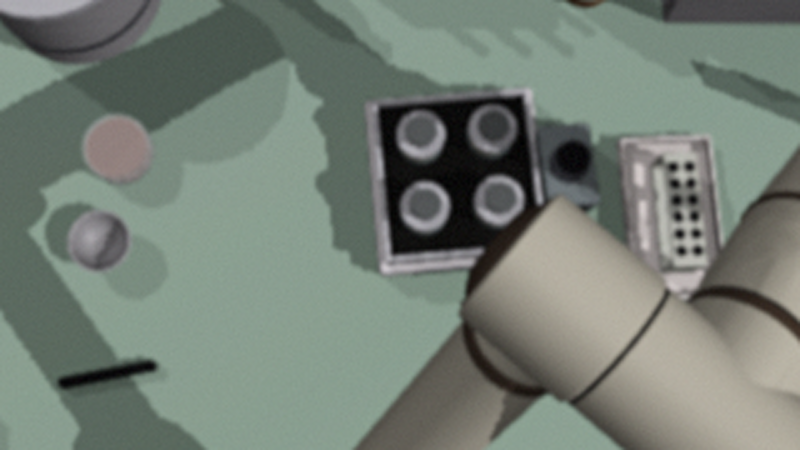

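Both views show all four jars upright and capped inside the rim. The rack stands in the tray, the plunger is back up, the bystanders are unmoved and the arm is clear. Handing in.

```bash
python3 -c "
from bench import job
print(job.job_done())"
```

```text
the job is handed in; nothing more can be done
None
```

I moved the rack into the tray and pushed all four stoppers home. All four jars now stand on the platform, at about (±47, ±45) mm from its centre. After that I pressed the plunger to its stop, held it for at least 0.9 s and let it go. The job was handed in at about 63 s; no verdict was reported.

**Stoppers:** each push ended with the fingertips at 49–50 mm and 7–9 N. That is more than the 3 N sliding friction, so each stopper was against its end.

**Plunger:** at the stop the fingertips read 82 mm high with 19 N, and the force fell to zero when I lifted off.

**Grip force:** the gripper's fixed force looked too high for the jars, so I closed it only part-way instead. I worked out the force from a squeeze test against the tray wall. It was an estimate, not a direct measurement, of about 10 N per finger while carrying. Short noisy readings ranged from about 1 to 20 N per finger.

**Last pictures:** both views show the jars upright inside the rim, the rack in the tray, the plunger up and the arm clear. The dishes, bowl, slide box and marker look unmoved. I saw no jar get knocked aside.

**Disagreement:** the two cameras differed by about 5 mm in y on the jar positions. I averaged them, and every grasp and placement worked.

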